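# Lay out binding riser plates for gluing and aim the work light

## Task

Get the binding riser plates ready for gluing: lay every plate that is on the bench in a pocket of its own in the tray, flat on the pocket's floor with its hollow, ribbed side up, turning over those that lie smooth side up. Also swivel and tilt the work light so that it points straight at the middle of the tray, and leave the glue bottle, the roll of tape and the screwdriver where they are.

Things in the scene. Friction and masses are not known exactly. Their poses are not given: they have to be found in the camera images.
- plate1: binding riser plate, grey plastic, 100 (its x) x 56 (its y) x 20 mm (its z), about 130 g. Origin at its very middle. +z face smooth and flat with four screw holes; -z face hollow, 12 mm deep, with a 7 mm rim wall, ribs and bosses. Starts smooth side up on the bench, its length roughly across the robot's reach (yaw 90 to 136 degrees). Three or four plates are present. It can be stood on end.
- plate2: binding riser plate, grey plastic, 100 (its x) x 56 (its y) x 20 mm (its z), about 130 g. Origin at its very middle. +z face smooth and flat with four screw holes; -z face hollow, 12 mm deep, with a 7 mm rim wall, ribs and bosses. Starts as plate1 does.
- plate3: binding riser plate, grey plastic, 100 (its x) x 56 (its y) x 20 mm (its z), about 130 g. Origin at its very middle. +z face smooth and flat with four screw holes; -z face hollow, 12 mm deep, with a 7 mm rim wall, ribs and bosses. Starts as plate1 does.
- plate4: binding riser plate, grey plastic, 100 (its x) x 56 (its y) x 20 mm (its z), about 130 g. Origin at its very middle. +z face smooth and flat with four screw holes; -z face hollow, 12 mm deep, with a 7 mm rim wall, ribs and bosses. Starts hollow side up on the bench, otherwise as plate1.
- tray: white board with brown strips, fixed, 254 (x) x 201 (y) x 16 mm; origin at the centre of its underside. 2 x 2 pockets, pitch 120 (x), 95 (y), each 106 (x) x 62 (y), 10 mm deep over a 6 mm floor: a plate, length along x either way round, has 3 mm of play a side and stands 10 mm proud. The pockets' long sides are cut away to the floor for the middle 50 mm: finger gaps, 33 mm wide between pockets
- pocket1 (a point): centre of the floor of the pocket at the tray's -x, +y corner, 6 mm above the bench; axes as the tray's
- pocket2 (a point): the same, -x, -y corner
- pocket3 (a point): the same, +x, +y corner
- pocket4 (a point): the same, +x, -y corner
- tray_middle (a point): the middle of the tray, 16 mm above the bench: the point to aim the light at
- lamp: foot of the LED work light, a dark 116 mm disc screwed to the bench with a post; origin at the centre of its underside. The post's axis (vertical through the origin) is the swivel axis. The tilt axis crosses it at right angles 165 mm above the bench, and the beam's line runs through that crossing.
- lamp_swivel (a joint): swivel of the light's yoke about the post, rad, -1.6 to 1.6; at 0 the light faces along the foot's -x, positive turns it anticlockwise seen from above. Stiff: stays where it is left; turning takes about 0.15 Nm
- lamp_tilt (a joint): tilt of the light's head in the yoke, rad, -0.7 to 1.0; 0: beam level, positive: beam looking down. Stiff: stays where it is left; tilting takes about 0.13 Nm
- lamp_lens (a point): centre of the light's front glass on the head (126 wide x 96 high x 26 mm, black), 17 mm in front of the tilt axis; the beam goes along this point's -x, its y runs along the tilt axis, z up the head
- lamp_handle (a point): middle of the carrying handle, a round black bar 14 mm thick and 86 mm long between its two feet, parallel to the tilt axis, 92 mm from it above the head, with 37 mm of clear space under it; axes as the head's
- glue: white glue bottle, 56 mm in diameter, 170 mm high, stands on the bench; leave it alone
- tape: roll of tape, 110 mm across, 48 mm high, lying on the bench; leave it alone
- driver: screwdriver, 210 mm long, lying on the bench; leave it alone

How it is judged:
By the outcome, as a careful person would: the job done as asked, in the order asked, and still so for the second after the job is handed in, with the robot touching nothing.
Of plate1, plate2, plate3, plate4 only 3 to 4 are there at a start; the rules pass over those that are not, and their reading is None.
At some moment in a run one of plate1, plate2, plate3, plate4 may be knocked a few centimetres aside while the robot is not near it.
Once in a run the grip may slacken for a moment while it holds something.
It also fails if it takes over 210 s, if anything falls off the work surface, if the arm or the gripper's body presses on something with over 40 N, if the wrist force passes 120 N, or if a joint passes its speed limit or range.

## Robot

A 6-joint arm with a two-finger parallel gripper is mounted at the origin on the work surface. World frame = base frame: x ahead of the robot, y to its left, z up, the work surface at z = 0. Lengths are in m, angles in rad, forces in N, time in s.
With the tool pointing down it reaches from about 0.375 to 0.975 m from the base axis. Payload 3.8 kg.
Tool frame: the origin (TCP) lies between the finger pads; the fingertips stand 8 mm ahead of it and the grasp point (between the pads) lies 11 mm behind it (tcp_to_tips is the distance from the TCP to the fingertips, in m); z points along the fingers, y is the line along which they close (so a half turn about z gives the same grasp; the last joint's range is limited). The gripper opens to 85 mm and grips with 20 to 120 N. Pads are 22 mm wide; open, the fingers measure 114 mm over their backs; the gripper's body (76 mm by 85 mm) begins 54 mm behind the grasp point. The pads swing forward as they close: fully open they stand 13 mm farther back than shut.
Start: joints at [-1.192, 0.264, 1.604, -0, 1.274, -0.037], TCP at [0.273, -0.617, 0.239] pointing down, gripper open.
Joint ranges: [-2.63, 2.63], [-0.94, 2.18], [0.31, 2.57], [-1.31, 4.45], [0, 2.66], [-2.55, 2.55]. Speed limits (rad/s): [2.57, 2.57, 3.14, 3.14, 3.14, 3.14].

## Interface

Orientations are given as a rotation vector (axis times angle).
In Python, from workcell import * gives the robot as it stands.
- The arm moves only by the tool move_arm, never from a script. Its argument "series" is one flat list of numbers, 7 for each row, row after row: the finger opening in cm, from 0 to 8.54, then the shift along the tool's x, y, z in cm, then the turn, a rotation vector about the tool's x, y, z in degrees. A call has 1 to 5 rows; each row shifts and turns the commanded pose from where the row before left it, along the tool's axes as they then stand; what a row does not reach is not made up. A row lasts 1/8 s, in which the tool goes at most 62.5 mm and 10.7 degrees, less where a joint would pass 70% of its speed; a pose out of reach is approached as far as the arm can. A call is refused whole if a number of a shift passes 6.25 or a number of a turn 10.7, either way. A call with a gripper value outside its range is refused whole. The fingers move at their own pace and stop on an object; "grip_force" is the grip in N (left out, the last holds). Time passes only in rows, so rows that do not move let the fingers close. It gives the time, the measured TCP pose, the force, the opening and the grip force at its end, in the units of the state.
- read_state(): the state, without advancing time (a new reading comes with each control period).
- read_camera(name): name is "scene" or "top" or "wrist"; returns the picture (400x640x3 uint8, red, green, blue); there is no depth.
- calibration(name): a dict with "camera_matrix" (3x3 intrinsics, pixels), "k1" (the pictures are not rectified: a ray, as slopes to the right and down, at radius r is drawn at 1 + k1 r^2 times it, then the intrinsics apply), "rvec" (rotation vector, rad) and "tvec" (3), from world to camera coordinates, as OpenCV has them. Camera axes: x right, y down, z forward; pixel columns grow to the right and rows downward; lengths in m; the calibration is good to about 2 mm. A picture is of the moment at which its call begins: read the wrist's pose just before it. calibration takes no time and is no camera call; for the wrist camera it gives the pose at the moment of the call.
- finish_job(): hands the job in; it is judged then, once.
The state is a dict: "time": time; "q": joint angles; "joint_vel": joint speeds; "joint_torque": joint torques, N m; "tool_pos": TCP position; "tcp_rot": TCP orientation; "wrist_force": force on the tool from outside, world axes, zero at the start; "torque": the same for the moment, N m; "width": opening from 0.0 (shut) to 1.0 (fully open); "grip_force": force on a finger pad.
Only numpy, scipy, OpenCV 4.12 (cv2) and the standard library are available. Lean on these libraries where they do the work, as an engineer would, in place of code of your own. Each camera call takes 0.05 s, during which the arm holds its last target. There are 200 camera calls.

## Working session

There is one attempt and no reset: what is moved stays moved. The work goes in short steps, Python scripts to look and compute and a tool call to move; the robot and the scene stay as the last step left them, time stands still between calls to the robot, and variables do not carry over. Pictures are saved under pics/ and viewed, at most 14 in all, crops included, and the job is handed in when it is done.

Besides the shell and the picture viewer there is one more tool, called after "Emit:" as a command line: name --argument value ..., lists and objects as JSON in quotes. move_arm: Moves the arm, as the interface text tells. Its arguments: {"type":"object","properties":{"series":{"type":"array"},"grip_force":{"type":"number"}},"required":["series"]}

```bash
mkdir -p pics
cat > h.py <<'E'
from workcell import *
import numpy as np, cv2
from scipy.spatial.transform import Rotation as R
def snap(n,f,crop=None,s=1):
    im=cv2.cvtColor(np.array(read_camera(n)),cv2.COLOR_RGB2BGR)
    cv2.imwrite(f'pics/{f}_raw.png',im)
    if crop: im=im[crop[1]:crop[3],crop[0]:crop[2]]
    cv2.imwrite(f'pics/{f}.png',cv2.resize(im,None,fx=s,fy=s,interpolation=cv2.INTER_CUBIC) if s!=1 else im)
def dist(c): return np.array([c['k1'],0,0,0,0],float)
def ray(c,px):
    K=np.array(c['camera_matrix'],float)
    p=cv2.undistortPoints(np.array(px,float).reshape(-1,1,2),K,dist(c)).reshape(-1,2)
    M=R.from_rotvec(np.array(c['rvec']).ravel()).as_matrix()
    o=-M.T@np.array(c['tvec']).ravel()
    return o,np.c_[p,np.ones(len(p))]@M
def onz(c,px,z):
    o,d=ray(c,px); z=np.broadcast_to(z,len(d))
    return o+d*((z-o[2])/d[:,2])[:,None]
def proj(c,P):
    return cv2.projectPoints(np.array(P,float).reshape(-1,1,3),np.array(c['rvec'],float),np.array(c['tvec'],float),np.array(c['camera_matrix'],float),dist(c))[0].reshape(-1,2)
E
python3 - <<'E'
from h import *
s=read_state(); print(s)
for n in('scene','top'):
    c=calibration(n); print(n,c, ray(c,[[320,200]]))
    snap(n,n+'0',s=1.25)
E
```

```text
{'time': 0.0, 'q': array([-1.19190947e+00,  2.64764160e-01,  1.60541061e+00, -9.15638509e-06,
        1.27370373e+00, -3.69046615e-02]), 'joint_vel': array([-6.52476845e-04, -7.05911557e-05, -7.08000000e-04, -2.55714128e-04,
        5.21312410e-04, -7.79121890e-05]), 'joint_torque': array([ 1.14074286e-03, -5.15108871e+01, -3.67315793e+01,  2.53407006e-04,
        1.28214707e-02, -2.31199192e-05]), 'tool_pos': array([ 0.27236338, -0.6168095 ,  0.23793483]), 'tcp_rot': array([-3.07174251e+00, -6.47968712e-01,  6.24072580e-04]), 'wrist_force': array([-0.40994782, -0.26433394, -0.31596319]), 'torque': array([ 0.02997129,  0.02850113, -0.00320019]), 'grip_force': 0.0, 'width': 1.001155325632853}
scene {'camera_matrix': array([[372.23355329,   0.        , 323.3188326 ],
       [  0.        , 372.23355329, 204.58015707],
       [  0.        ,   0.        ,   1.        ]]), 'k1': -0.08770413761775937, 'rvec': array([ 0.82032704,  2.68180903, -0.93086554]), 'tvec': array([ 0.53561452, -0.12750278,  1.35588414])} (array([0.96418364, 0.48277909, 0.98936137]), array([[-0.33985618, -0.52830147, -0.77821992]]))
top {'camera_matrix': array([[472.21569405,   0.        , 318.07880399],
       [  0.        , 472.21569405, 198.01099633],
       [  0.        ,   0.        ,   1.        ]]), 'k1': 0.022354327999185918, 'rvec': array([ 2.14312213, -2.10429835,  0.22530856]), 'tvec': array([-0.07361633,  0.64602056,  1.33179386])} (array([ 0.373112  , -0.04490685,  1.43359954]), array([[ 0.19227104, -0.01624408, -0.98122488]]))
```

View pics/scene0.png

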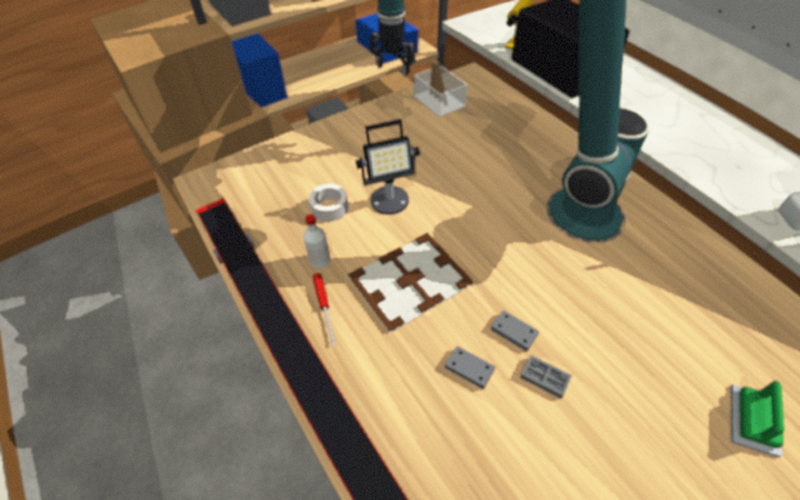

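View pics/top0.png

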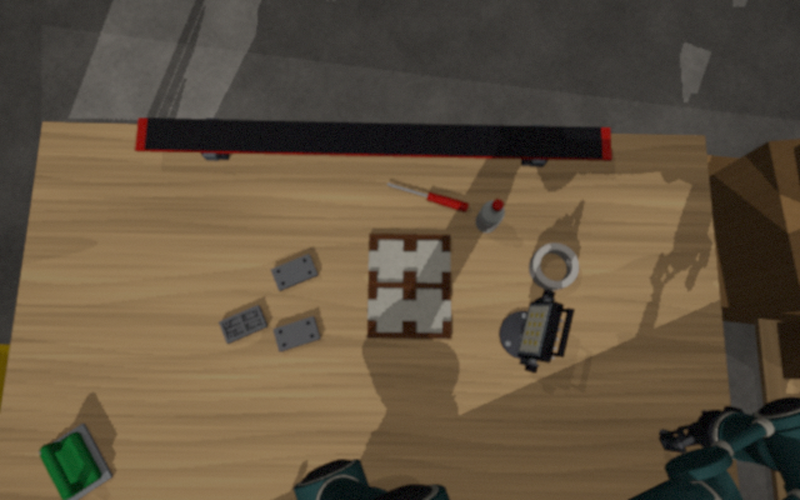

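Three plates: smooth-up ones at top-view (295,271) and (297,333), and a hollow one at (244,324). The tray is at (410,286) and the lamp at (515,333). These are positions in the 1.25x picture. I'll enlarge for exact corners.

Run:
```python
import cv2
a=cv2.imread('pics/top0_raw.png'); b=cv2.imread('pics/scene0_raw.png')
f=lambda i,x0,y0,x1,y1,s:cv2.resize(i[y0:y1,x0:x1],None,fx=s,fy=s,interpolation=cv2.INTER_CUBIC)
cv2.imwrite('pics/c1.png',f(a,170,180,370,280,4))
import numpy as np
L=f(a,390,225,470,305,5); S=f(b,270,85,350,180,5)
h=max(L.shape[0],S.shape[0]); 
o=np.zeros((h,800,3),np.uint8); o[:L.shape[0],:400]=L; o[:S.shape[0],400:]=S
cv2.imwrite('pics/c2.png',o)
```

```text
(no output)
```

View pics/c1.png

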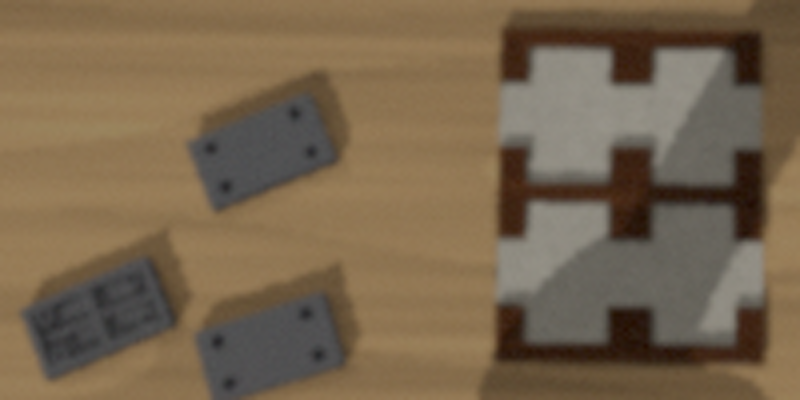

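View pics/c2.png

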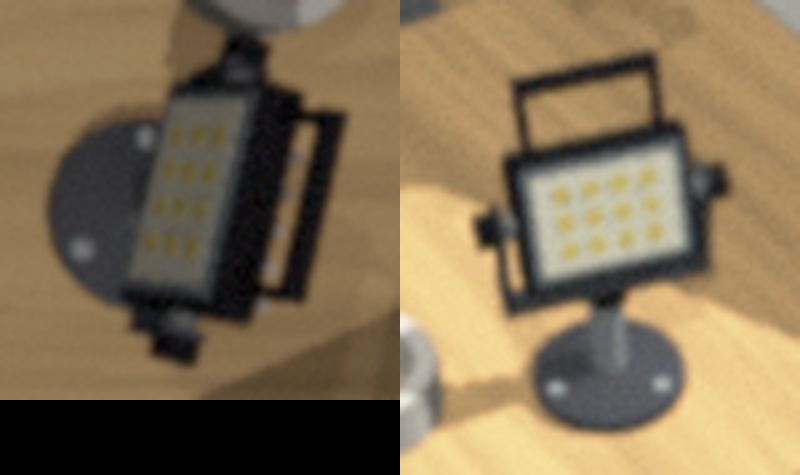

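The top-view crop shows the tray's outer corners at about (505,30), (762,32), (765,362) and (497,360), and I can read the plate corners too. The lamp faces up and left, with the handle bar ends at (330,118) and (290,293) in the left crop.

```bash
cat > m0.py <<'E'
from h import *
from scipy.optimize import least_squares
t=calibration('top'); s=calibration('scene')
T=lambda a:np.array(a)/4+[170,180]
def fit(pxs,c,dims,zs,free,x0):
    pass
def box(c,px,dx,dy,z,x0):
    # px order: corners of top rectangle
    C=np.array([[-1,-1],[-1,1],[1,1],[1,-1]])*[dx/2,dy/2]
    def f(p):
        Rm=np.array([[np.cos(p[2]),-np.sin(p[2])],[np.sin(p[2]),np.cos(p[2])]])
        P=np.c_[C@Rm.T+p[:2],np.full(4,z)]
        return P
    best=None
    for k in range(4):
        q=np.roll(px,k,axis=0)
        for rev in (q,q[::-1]):
            r=least_squares(lambda p:(proj(c,f(p))-rev).ravel(),x0)
            if best is None or r.cost<best.cost: best=r
    p=best.x; return p[0],p[1],np.degrees(p[2])%180,np.sqrt(2*best.cost/4)
tr=T([[505,30],[762,32],[765,362],[497,360]])
print('tray raw',onz(t,tr,.016).round(3).tolist()); print(box(t,tr,.254,.201,.016,[.5,0,0]))
for n,p in dict(A=[[190,143],[312,93],[338,158],[216,211]],H=[[25,313],[148,257],[175,325],[48,378]],C=[[197,333],[325,292],[345,360],[216,402]]).items():
    print(n,onz(t,T(p),.02).round(3).tolist(),box(t,T(p),.1,.056,.02,[.5,.2,1.6]))
L=lambda a:np.array(a,float)/5+[390,225]
S=lambda a:(np.array(a,float)-[400,0])/5+[270,85]
hs=S([[515,82],[655,60]]);fs=S([[505,160],[682,125],[708,268],[510,310]])
ht=L([[330,118],[290,293]]);ds=S([[610,375]]);dt=L([[142,212]])
foot=onz(t,dt,.012)[0]; print('foot top',foot,'scene',onz(s,ds,.012)[0])
def model(p):
    Rm=R.from_euler('z',p[2])*R.from_euler('y',-p[3]) # beam -x ; tilt>0 looks down
    o=np.array([p[0],p[1],.165])
    q=lambda a:Rm.apply(np.array(a))+o
    return q([[0,-.043,.092],[0,.043,.092]]),q([[-.017,-.063,.048],[-.017,.063,.048],[-.017,.063,-.048],[-.017,-.063,-.048]])
def res(p,full=False):
    h,f=model(p)
    e=np.r_[(proj(s,h)-hs).ravel(),(proj(s,f)-fs).ravel(),(proj(t,h[::-1])-ht).ravel(),(proj(t,[[p[0],p[1],.012]])-dt).ravel()]
    return e
if __name__=='__main__':
  for y0 in (-1.6,-1,-.3,1.6):
    r=least_squares(res,[foot[0],foot[1],y0,-.4]); print(r.x,r.cost,r.fun.round(1))
E
python3 m0.py
```

```text
tray raw [[0.689, 0.005, 0.016], [0.691, -0.192, 0.016], [0.44, -0.194, 0.016], [0.438, 0.005, 0.016]]
(np.float64(0.5644093114730634), np.float64(-0.09423087171551141), np.float64(0.4203269467532209), np.float64(0.6797648015666068))
A [[0.596, 0.24, 0.02], [0.636, 0.15, 0.02], [0.586, 0.128, 0.02], [0.544, 0.218, 0.02]] (np.float64(0.5905053258176222), np.float64(0.18414882606852595), np.float64(114.35609354249193), np.float64(0.34565358641966903))
H [[0.466, 0.354, 0.02], [0.509, 0.266, 0.02], [0.459, 0.243, 0.02], [0.419, 0.334, 0.02]] (np.float64(0.4634674231978767), np.float64(0.2991985874556533), np.float64(114.76684876677463), np.float64(0.6606523503422524))
C [[0.454, 0.227, 0.02], [0.485, 0.134, 0.02], [0.436, 0.117, 0.02], [0.404, 0.21, 0.02]] (np.float64(0.4446425496947315), np.float64(0.1716838672889023), np.float64(108.88576175526005), np.float64(0.6358043832961152))
foot top [ 0.45229902 -0.36575625  0.012     ] scene [ 0.45672186 -0.35551604  0.012     ]
[ 0.46097033 -0.35633393  1.10623243  0.53573533] 1240.1586794865252 [  1.3   0.1  -0.8   2.4  -1.6  -2.2   0.1   1.7  -3.3   1.    0.2  -4.1
 -10.8  34.7  11.4 -31.   -3.2  -3. ]
[ 0.46097019 -0.35633381  1.10623866  0.53573686] 1240.1586790313922 [  1.3   0.1  -0.8   2.4  -1.6  -2.2   0.1   1.7  -3.3   1.    0.2  -4.1
 -10.8  34.7  11.4 -31.   -3.2  -3. ]
[ 0.46097018 -0.35633379  1.10623908  0.53573723] 1240.158678998741 [  1.3   0.1  -0.8   2.4  -1.6  -2.2   0.1   1.7  -3.3   1.    0.2  -4.1
 -10.8  34.7  11.4 -31.   -3.2  -3. ]
[ 0.46096419 -0.35632864  1.10649462  0.53579844] 1240.158683535283 [  1.3   0.1  -0.8   2.4  -1.6  -2.2   0.1   1.7  -3.3   1.    0.2  -4.1
 -10.8  34.7  11.4 -31.1  -3.2  -3. ]
```

```bash
sed -i 's/\[\[0,-.043,.092\],\[0,.043,.092\]\]/[[0,.043,.092],[0,-.043,.092]]/; s/\[\[-.017,-.063,.048\],\[-.017,.063,.048\],\[-.017,.063,-.048\],\[-.017,-.063,-.048\]\]/[[-.017,.063,.048],[-.017,-.063,.048],[-.017,-.063,-.048],[-.017,.063,-.048]]/; s/h\[::-1\]/h/' m0.py
cat >> m0.py <<'E'
  p=r.x; tm=np.array([.5644,-.0942,.016]); v=tm-[p[0],p[1],.165]
  yaw=np.arctan2(-v[1],-v[0]); tilt=np.arctan2(-v[2],np.hypot(v[0],v[1])); print('target yaw,tilt',yaw,tilt)
  for q in (p,[p[0],p[1],yaw,tilt],[p[0],p[1],p[2],tilt]): print(np.array(model(q)[0]).round(3).tolist())
E
python3 m0.py | tail -8
```

```text
[ 0.45491513 -0.36380568 -1.88731892 -0.37959648] 12.86188603952156 [ 0.6  0.5 -1.9  0.4 -0.5  0.4  1.2  0.6 -1.2 -0.8  2.7 -2.3  0.9  1.
 -0.6 -1.1 -0.7 -0.9]
[ 0.45491512 -0.36380572  4.39586594 -0.37959558] 12.8618860395463 [ 0.6  0.5 -1.9  0.4 -0.5  0.4  1.2  0.6 -1.2 -0.8  2.7 -2.3  0.9  1.
 -0.6 -1.1 -0.7 -0.9]
target yaw,tilt -1.9565438470468082 0.47323956402449535
[[0.485, -0.41, 0.25], [0.403, -0.383, 0.25]]
[[0.511, -0.341, 0.247], [0.431, -0.309, 0.247]]
[[0.509, -0.337, 0.247], [0.427, -0.311, 0.247]]
```

Emit:
move_arm --series '[8.5,0,0,-6,0,0,0,8.5,0,0,-6,0,0,0,8.5,0,0,0,0,0,-10.1,8.5,0,0,0,0,0,-10.1,8.5,0,0,0,0,0,-10.1]' --grip_force 50

```text
time: 0.72
tool_pos: [0.2725, -0.6173, 0.3588]
tcp_rot: [-2.793, -1.437, -0.0]
wrist_force: [0.5, -0.2, 0.9]
width: 0.992
grip_force: 0.0
```

Emit:
move_arm --series '[8.5,0,0,0,0,0,-10.1,8.5,0,0,0,0,0,-10.1,8.5,0,0,0,0,0,-10.1,8.5,0,0,0,0,0,-10.1,8.5,0,0,0,0,0,-10.1]'

```text
time: 1.35
tool_pos: [0.2725, -0.6172, 0.3584]
tcp_rot: [-1.913, -2.491, -0.001]
wrist_force: [-0.6, 0.3, 1.1]
width: 0.992
grip_force: 0.0
```

Emit:
move_arm --series '[8.5,0,0,0,0,0,-10.1,8.5,3.3,4,0,0,0,0,8.5,3.3,4,0,0,0,0,8.5,3.3,4,0,0,0,0,8.5,3.3,4,0,0,0,0]'

```text
time: 1.98
tool_pos: [0.3631, -0.429, 0.3586]
tcp_rot: [-1.695, -2.644, -0.001]
wrist_force: [0.8, -1.1, 0.1]
width: 0.995
grip_force: 0.0
```

```bash
cat >> h.py <<'E'
def st():
    s=read_state(); return s,np.array(s['tool_pos']),R.from_rotvec(s['tcp_rot'])
def show():
    s,p,r=st(); print('t%.2f'%s['time'],'p',p.round(4),'q',np.array(s['q']).round(3),'F',np.array(s['wrist_force']).round(1),'w %.3f g %.1f'%(s['width'],s['grip_force']),'\n axes',r.as_matrix().T.round(3).tolist())
def plan(tp,tr=None):
    s,p,r=st(); print('shift cm (current axes)',(r.inv().apply(np.array(tp)-p)*100).round(2))
    if tr is not None:
        print('turn deg (tool axes)',np.degrees((r.inv()*tr).as_rotvec()).round(2),' shift if after turn',(tr.inv().apply(np.array(tp)-p)*100).round(2))
def frame(yaw,tilt=0):
    # tool down, y axis at azimuth yaw (deg); then turned by tilt (deg) about tool y
    c,s_=np.cos(np.radians(yaw)),np.sin(np.radians(yaw))
    return R.from_matrix(np.array([[-s_,c,0],[c,s_,0],[0,0,-1]]).T)*R.from_euler('y',tilt,degrees=True)
E
python3 -c "
from h import *
show()"
```

```text
t1.98 p [ 0.3631 -0.429   0.3586] q [-9.130e-01 -1.000e-03  1.686e+00  0.000e+00  1.458e+00 -1.344e+00] F [ 0.8 -1.1  0.1] w 0.995 g 0.0 
 axes [[-0.418, 0.909, 0.001], [0.909, 0.418, 0.0], [-0.0, 0.001, -1.0]]
```

Emit:
move_arm --series '[8.5,3.3,4,0,0,0,0,8.5,3.3,4,0,0,0,0,8.5,3.3,4,0,0,0,0,8.5,3.3,4,0,0,0,0,8.5,3.3,4,0,0,0,0]'

```text
time: 2.6
tool_pos: [0.4757, -0.1955, 0.3589]
tcp_rot: [-1.694, -2.645, 0.0]
wrist_force: [0.9, 0.3, 0.0]
width: 0.999
grip_force: 0.0
```

Emit:
move_arm --series '[8.5,3.3,4,0,0,0,0,8.5,4.7,1.7,0,0,0,0,8.5,4.7,1.7,0,0,0,0,8.5,4.7,1.7,0,0,0,0,8.5,4.7,1.7,0,0,0,0]'

```text
time: 3.22
tool_pos: [0.4805, 0.0503, 0.3588]
tcp_rot: [-1.694, -2.645, 0.0]
wrist_force: [0.2, -0.0, -0.1]
width: 0.993
grip_force: 0.0
```

Emit:
move_arm --series '[8.5,4.7,1.7,0,0,0,0,8.5,4.7,1.7,0,0,0,0,8.5,4.7,1.7,0,0,0,0,8.5,4.7,1.7,0,0,0,0,8.5,4.7,1.7,0,0,0,0]'

```text
time: 3.85
tool_pos: [0.4594, 0.2993, 0.3588]
tcp_rot: [-1.694, -2.646, 0.001]
wrist_force: [-0.4, -0.1, 0.5]
width: 0.996
grip_force: 0.0
```

Run:
```python
from h import *
show()
c=calibration('wrist'); print(c,ray(c,[[320,200]]))
for n,p in dict(A=(.5905,.184),H=(.4635,.299),C=(.4446,.1717)).items(): print(n,proj(c,[[*p,.02]]))
snap('wrist','w1',s=1.25)
```

```text
t3.85 p [0.4594 0.2993 0.3588] q [ 0.532 -0.028  1.712 -0.     1.459  0.1  ] F [-0.4 -0.1  0.5] w 0.996 g 0.0 
 axes [[-0.418, 0.908, -0.0], [0.908, 0.418, -0.001], [-0.0, -0.0, -1.0]]
{'camera_matrix': array([[353.10419508,   0.        , 318.26359742],
       [  0.        , 353.10419508, 200.74642401],
       [  0.        ,   0.        ,   1.        ]]), 'k1': -0.06775862670211164, 'rvec': array([-2.8065653 , -0.61364785, -0.08372024]), 'tvec': array([-0.54180302,  0.00824046,  0.51671757])} (array([0.43103379, 0.36034901, 0.4949484 ]), array([[ 0.11593402, -0.24199676, -0.96334081]]))
A [[366.85737937 261.81188455]]
H [[321.35378107 155.04764815]]
C [[272.11994198 230.127223  ]]
```

View pics/w1.png

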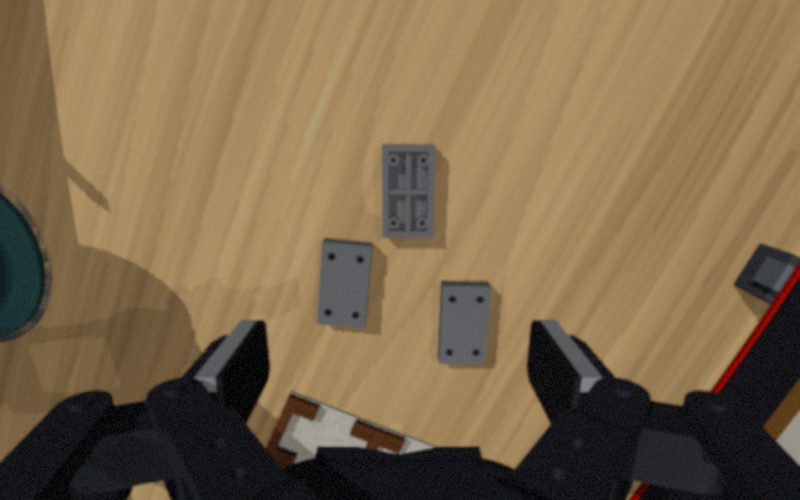

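H's rim corners are at about (382,147), (435,147), (433,237), (383,236). A is at (441,287), (490,287), (488,365), (438,362), and C at (322,243), (371,246), (364,328), (318,322), all in 1.25x pixels.

Run:
```python
from m0 import *
c=calibration('wrist'); 
for n,p in dict(H=[[382,147],[435,147],[433,237],[383,236]],A=[[441,287],[490,287],[488,365],[438,362]],C=[[322,243],[371,246],[364,328],[318,322]]).items():
    px=np.array(p)/1.25; print(n,box(c,px,.1,.056,.02,[.5,.2,1.6]))
plan([.463,.299,.012])
```

```text
tray raw [[0.689, 0.005, 0.016], [0.691, -0.192, 0.016], [0.44, -0.194, 0.016], [0.438, 0.005, 0.016]]
(np.float64(0.5644093114730634), np.float64(-0.09423087171551141), np.float64(0.4203269467532209), np.float64(0.6797648015666068))
A [[0.596, 0.24, 0.02], [0.636, 0.15, 0.02], [0.586, 0.128, 0.02], [0.544, 0.218, 0.02]] (np.float64(0.5905053258176222), np.float64(0.18414882606852595), np.float64(114.35609354249193), np.float64(0.34565358641966903))
H [[0.466, 0.354, 0.02], [0.509, 0.266, 0.02], [0.459, 0.243, 0.02], [0.419, 0.334, 0.02]] (np.float64(0.4634674231978767), np.float64(0.2991985874556533), np.float64(114.76684876677463), np.float64(0.6606523503422524))
C [[0.454, 0.227, 0.02], [0.485, 0.134, 0.02], [0.436, 0.117, 0.02], [0.404, 0.21, 0.02]] (np.float64(0.4446425496947315), np.float64(0.1716838672889023), np.float64(108.88576175526005), np.float64(0.6358043832961152))
foot top [ 0.45229902 -0.36575625  0.012     ] scene [ 0.45672186 -0.35551604  0.012     ]
H (np.float64(0.4679749172531018), np.float64(0.3101531331330178), np.float64(114.72699417695178), np.float64(1.2128724436958853))
A (np.float64(0.5944707604138061), np.float64(0.19591902277607354), np.float64(115.04230968895948), np.float64(1.5829440897978235))
C (np.float64(0.44623468166023705), np.float64(0.18297144901696802), np.float64(109.2174430386933), np.float64(1.0752199937289868))
shift cm (current axes) [-0.89  0.17 34.63]
```

```bash
sed -i 's/^tr=T/if __name__!="__main__": print=lambda *a:None\ntr=T/' m0.py
python3 - <<'E'
from h import *
show(); import pickle
pickle.dump(calibration('wrist'),open('cw2.pkl','wb'))
snap('wrist','w2',crop=(240,100,440,320),s=2.7); show()
E
```

```text
t3.90 p [0.4584 0.3048 0.3583] q [ 0.538 -0.025  1.709  0.005  1.456  0.103] F [ 0.   3.8 -0.5] w 0.994 g 0.0 
 axes [[-0.421, 0.907, 0.005], [0.907, 0.421, 0.0], [-0.002, 0.005, -1.0]]
t3.95 p [0.4588 0.3017 0.3582] q [ 0.535 -0.026  1.711  0.002  1.458  0.099] F [-0.4 -0.7  0.9] w 0.995 g 0.0 
 axes [[-0.423, 0.906, 0.002], [0.906, 0.423, -0.001], [-0.002, 0.001, -1.0]]
```

View pics/w2.png

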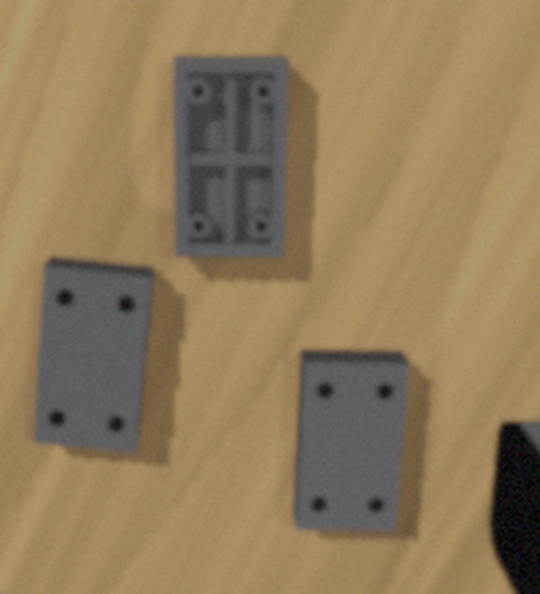

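H's corners are at (176,62), (287,62), (282,255), (177,254) in the 2.7x crop, with A and C below it. The arm was still settling.

Run:
```python
from m0 import *
import pickle,builtins
c=pickle.load(open('cw2.pkl','rb'))
for n,p in dict(H=[[176,62],[287,62],[282,255],[177,254]],A=[[303,358],[406,360],[397,531],[295,527]],C=[[47,268],[152,276],[135,450],[36,442]]).items():
    px=np.array(p)/2.7+[240,100]; builtins.print(n,np.round(box(c,px,.1,.056,.02,[.5,.2,1.6]),4),onz(c,px,.02).round(3).tolist())
plan([.463,.300,.14]); show()
```

```text
H [  0.4695   0.303  114.547    1.2697] [[0.425, 0.336, 0.02], [0.474, 0.359, 0.02], [0.514, 0.27, 0.02], [0.465, 0.248, 0.02]]
A [  0.5953   0.1889 114.2082   0.8899] [[0.549, 0.224, 0.02], [0.599, 0.246, 0.02], [0.643, 0.153, 0.02], [0.59, 0.132, 0.02]]
C [  0.4483   0.1753 108.8827   0.8063] [[0.407, 0.213, 0.02], [0.458, 0.232, 0.02], [0.489, 0.138, 0.02], [0.439, 0.119, 0.02]]
shift cm (current axes) [-0.37  0.34 21.82]
t3.95 p [0.4588 0.3017 0.3582] q [ 0.535 -0.026  1.711  0.002  1.458  0.099] F [-0.4 -0.7  0.9] w 0.995 g 0.0 
 axes [[-0.423, 0.906, 0.002], [0.906, 0.423, -0.001], [-0.002, 0.001, -1.0]]
```

Emit:
move_arm --series '[8.5,-0.4,0.6,5.7,0,0,0,8.5,0,0,5.7,0,0,0,8.5,0,0,5.7,0,0,0,8.5,0,0,5.7,0,0,0,8.5,0,0,5,0,0,0]'

```text
time: 4.58
tool_pos: [0.4664, 0.2952, 0.0789]
tcp_rot: [-1.695, -2.645, 0.003]
wrist_force: [1.5, 0.6, 0.1]
width: 0.996
grip_force: 0.0
```

Emit:
move_arm --series '[8.5,0,0,3,0,0,0,8.5,0,0,1.8,0,0,0,8.5,0,0,1.2,0,0,0,8.5,0,0,0.4,0,0,0,8.5,0,0,0,0,0,0]'

```text
time: 5.2
tool_pos: [0.4679, 0.297, 0.0181]
tcp_rot: [1.694, 2.645, 0.002]
wrist_force: [-0.2, 0.6, -0.8]
width: 0.99
grip_force: 0.0
```

Emit:
move_arm --series '[5,0,0,0,0,0,0,5,0,0,0,0,0,0,5,0,0,0,0,0,0,5,0,0,0,0,0,0,5,0,0,0,0,0,0]'

```text
time: 5.82
tool_pos: [0.4686, 0.2975, 0.0191]
tcp_rot: [1.693, 2.644, 0.005]
wrist_force: [0.5, 0.5, 5.6]
width: 0.629
grip_force: 52.5
```

```bash
python3 -c "
from h import *
show()
snap('wrist','w3'); snap('top','t3')"
```

```text
t5.83 p [0.4686 0.2975 0.0191] q [ 0.521  0.275  2.043 -0.     0.82   0.089] F [0.5 0.5 5.6] w 0.629 g 52.5 
 axes [[-0.418, 0.908, 0.0], [0.908, 0.418, 0.003], [0.003, 0.002, -1.0]]
```

Emit:
move_arm --series '[5,0,0,-2,0,0,0,5,0,0,-5,0,0,0,5,0,0,-5,0,0,0,5,0,0,-4,0,0,0,5,0,0,-2,0,0,0]'

```text
time: 6.55
tool_pos: [0.4682, 0.2973, 0.2006]
tcp_rot: [1.693, 2.644, 0.006]
wrist_force: [0.5, -0.7, -1.5]
width: 0.631
grip_force: 53.6
```

Emit:
move_arm --series '[5,0,0,0,0,0,-9.4,5,0,0,0,0,0,-9.4,5,0,0,0,0,0,-9.4,5,0,0,0,0,0,-9.4,5,0,0,0,0,0,-9.4]'

```text
time: 7.18
tool_pos: [0.4667, 0.2964, 0.1971]
tcp_rot: [-0.49, -3.103, 0.001]
wrist_force: [-0.8, -0.1, -1.6]
width: 0.635
grip_force: 53.6
```

Emit:
move_arm --series '[5,0,0,0,0,0,-9.4,5,0,0,0,0,0,-9.4,5,-1.6,-4.9,0,0,0,0,5,-1.6,-4.9,0,0,0,0,5,-1.6,-4.9,0,0,0,0]'

```text
time: 7.8
tool_pos: [0.5164, 0.1489, 0.1972]
tcp_rot: [0.016, -3.142, -0.0]
wrist_force: [-0.4, 0.0, -2.9]
width: 0.631
grip_force: 53.6
```

Emit:
move_arm --series '[5,-1.6,-4.9,0,0,0,0,5,-1.6,-4.9,0,0,0,0,5,-1.6,-4.9,0,0,0,0,5,-0.8,-2.5,0,0,0,0,5,-0.6,-1.6,0,0,0,0]'

```text
time: 8.43
tool_pos: [0.5801, -0.0387, 0.197]
tcp_rot: [0.012, -3.141, -0.0]
wrist_force: [-0.5, -0.2, -1.9]
width: 0.637
grip_force: 53.7
```

Emit:
move_arm --series '[5,-0.2,-0.8,0,0,0,0,5,0,0,0,0,0,0,5,0,0,0,0,0,0]'

```text
time: 8.8
tool_pos: [0.582, -0.0443, 0.1972]
tcp_rot: [0.016, -3.141, -0.001]
wrist_force: [-0.1, -0.4, -2.0]
width: 0.63
grip_force: 53.7
```

Run:
```python
from h import *
import pickle
show(); pickle.dump(calibration('wrist'),open('cw4.pkl','wb'))
snap('wrist','w4',s=1.25); show()
```

```text
t8.80 p [ 0.582  -0.0443  0.1972] q [-0.119  0.123  1.85   0.     1.169 -1.7  ] F [-0.1 -0.4 -2. ] w 0.630 g 53.7 
 axes [[-1.0, -0.01, 0.0], [-0.01, 1.0, 0.0], [-0.0, 0.0, -1.0]]
t8.85 p [ 0.582  -0.0443  0.1972] q [-0.119  0.123  1.85   0.     1.169 -1.7  ] F [-0.1 -0.6 -2. ] w 0.635 g 53.7 
 axes [[-1.0, -0.01, 0.0], [-0.01, 1.0, 0.0], [-0.0, 0.0, -1.0]]
```

View pics/w4.png

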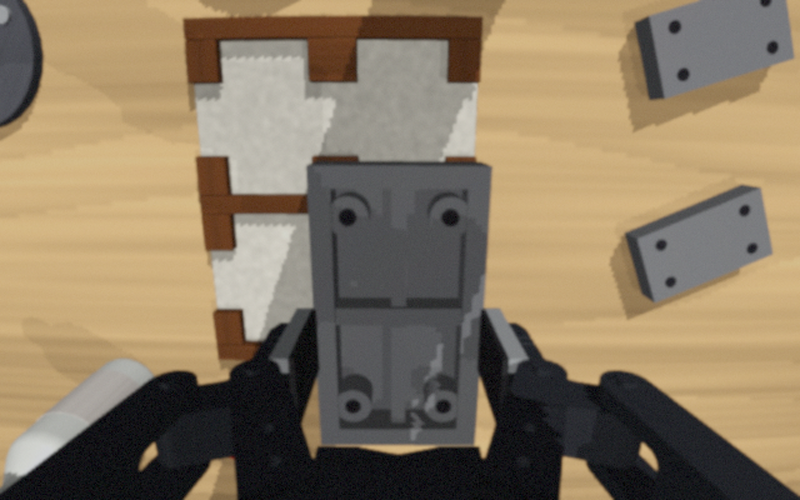

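The plate is held hollow side up with its far end at rows 165–170. Visible tray corners: (184,19), (482,18) and (220,358). Plate rim corners: (308,166), (490,166), (478,443), (322,443).

Run:
```python
from m0 import *
import pickle,builtins
c=pickle.load(open('cw4.pkl','rb'))
px=np.array([[184,19],[482,18],[220,358]])/1.25
P=onz(c,px,.016); builtins.print(P.round(4).tolist())
C=np.array([[-.127,-.1005],[-.127,.1005],[.127,-.1005]])
def f(p):
    a=p[2];Rm=np.array([[np.cos(a),-np.sin(a)],[np.sin(a),np.cos(a)]])
    return (proj(c,np.c_[C@Rm.T+p[:2],np.full(3,.016)])-px).ravel()
r=least_squares(f,[.565,-.09,0]); builtins.print('tray wrist',r.x[:2].round(4),np.degrees(r.x[2]),r.fun.round(1))
pp=np.array([[308,168],[490,168],[478,443],[322,443]])/1.25
for z in (.193,.198,.203): builtins.print(z,onz(c,pp,z).round(4).tolist())
```

```text
[[0.4419, -0.1907, 0.016], [0.4417, 0.0091, 0.016], [0.6945, -0.1894, 0.016]]
tray wrist [ 0.5685 -0.0902] 0.18560714538960413 [-0.5 -0.   1.  -0.6 -0.7  1.1]
0.193 [[0.5263, -0.0742, 0.193], [0.5258, -0.0168, 0.193], [0.6292, -0.0143, 0.193], [0.6298, -0.074, 0.193]]
0.198 [[0.5259, -0.0732, 0.198], [0.5254, -0.0179, 0.198], [0.6251, -0.0154, 0.198], [0.6256, -0.073, 0.198]]
0.203 [[0.5254, -0.0722, 0.203], [0.5249, -0.0189, 0.203], [0.621, -0.0165, 0.203], [0.6215, -0.072, 0.203]]
```

Emit:
move_arm --series '[5,-2,0,0,0,0,0,5,-2,0,0,0,0,0.3,5,-1.15,0,0,0,0,0,5,0,0,4,0,0,0,5,0,0,5,0,0,0]'

```text
time: 9.48
tool_pos: [0.6355, -0.0445, 0.1083]
tcp_rot: [-0.007, 3.137, -0.001]
wrist_force: [0.1, -0.1, -2.1]
width: 0.631
grip_force: 53.7
```

Emit:
move_arm --series '[5,0,0,3,0,0,0,5,0,0,1.2,0,0,0,5,0,0,0,0,0,0,5,0,0,0,0,0,0]'

```text
time: 9.98
tool_pos: [0.6353, -0.045, 0.0673]
tcp_rot: [-0.006, 3.138, -0.001]
wrist_force: [-0.5, 0.3, -0.6]
width: 0.631
grip_force: 53.6
```

Run:
```python
from h import *
import pickle
show(); pickle.dump(calibration('wrist'),open('cw5.pkl','wb'))
snap('wrist','w5',s=1.25); show()
```

```text
t9.97 p [ 0.6353 -0.045   0.0673] q [-0.11   0.345  1.839  0.     0.955 -1.685] F [-0.5  0.3 -0.6] w 0.631 g 53.6 
 axes [[-1.0, -0.004, -0.003], [-0.004, 1.0, -0.0], [0.003, -0.0, -1.0]]
t10.03 p [ 0.6355 -0.045   0.0675] q [-0.11   0.344  1.839  0.     0.955 -1.685] F [-0.5 -0.2 -1.7] w 0.632 g 53.6 
 axes [[-1.0, -0.004, -0.004], [-0.004, 1.0, -0.0], [0.004, -0.0, -1.0]]
```

View pics/w5.png

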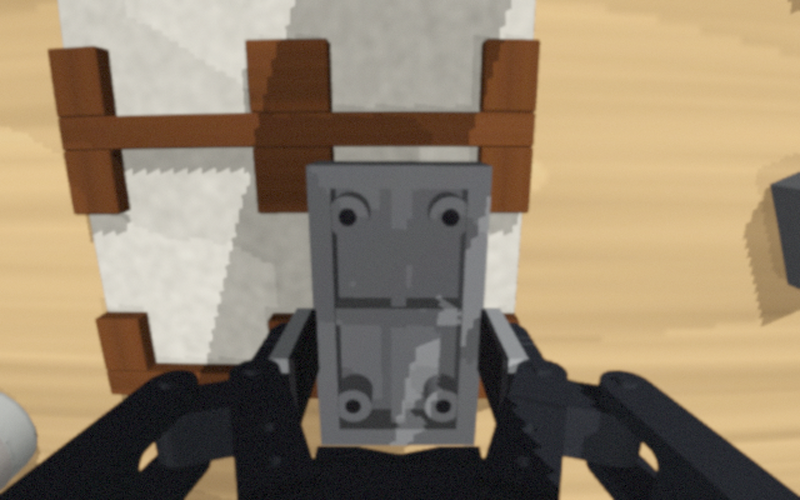

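Pocket 3's near corners are at about (328,150) and (484,148). The plate's near edge is at row 166, between columns 308 and 490.

Run:
```python
from h import *
import pickle
c=pickle.load(open('cw5.pkl','rb'))
P=onz(c,np.array([[328,150],[484,148],[535,147],[60,150],[535,112],[66,116]])/1.25,.016); print(P.round(4).tolist())
pp=onz(c,np.array([[308,167],[490,167],[478,443],[322,443]])/1.25,.0675+.001); print(pp.round(4).tolist(), pp.mean(0))
```

```text
[[0.5763, -0.0754, 0.016], [0.5753, -0.0104, 0.016], [0.5747, 0.0109, 0.016], [0.5749, -0.1929, 0.016], [0.5606, 0.0099, 0.016], [0.5607, -0.1875, 0.016]]
[[0.5787, -0.0734, 0.0685], [0.5786, -0.0183, 0.0685], [0.6785, -0.0164, 0.0685], [0.6787, -0.0739, 0.0685]] [ 0.62860778 -0.04549767  0.0685    ]
```

Emit:
move_arm --series '[5,0,0.2,0,0,0,0,5,0,0,1.6,0,0,0,5,0,0,1.4,0,0,0,5,0,0,0.7,0,0,0,5,0,0,0.3,0,0,0]'

```text
time: 10.65
tool_pos: [0.6325, -0.0428, 0.025]
tcp_rot: [0.006, -3.138, -0.001]
wrist_force: [-8.9, -0.4, 16.5]
width: 0.63
grip_force: 55.5
```

Emit:
move_arm --series '[5,0,0,0,0,0,0,5,0,0,0,0,0,0]'

```text
time: 10.9
tool_pos: [0.6336, -0.0429, 0.0252]
tcp_rot: [0.006, -3.141, -0.0]
wrist_force: [-1.1, -0.2, 0.6]
width: 0.631
grip_force: 53.8
```

Emit:
move_arm --series '[7,0,0,0,0,0,0,7,0,0,0,0,0,0,7,0,0,-1,0,0,0,7,0,0,-4,0,0,0,8.5,0,0,-5,0,0,0]'

```text
time: 11.52
tool_pos: [0.6328, -0.0428, 0.1256]
tcp_rot: [0.006, -3.139, -0.0]
wrist_force: [0.2, 0.5, 0.6]
width: 0.986
grip_force: 0.0
```

Emit:
move_arm --series '[8.5,0,0,-5,0,0,0,8.5,0,0,-3,0,0,0,8.5,0,0,-1,0,0,0,8.5,0,0,0,0,0,0]'

```text
time: 12.02
tool_pos: [0.6339, -0.0429, 0.2157]
tcp_rot: [-0.006, 3.14, -0.0]
wrist_force: [-0.4, -0.7, 0.2]
width: 0.992
grip_force: 0.0
```

Run:
```python
from h import *
show()
snap('wrist','w6',s=.9); snap('top','t6',crop=(170,180,370,280),s=2.88)
a=cv2.imread('pics/w6.png');b=cv2.imread('pics/t6.png'); o=np.zeros((a.shape[0]+b.shape[0],576,3),np.uint8); o[:a.shape[0]]=a;o[a.shape[0]:,:b.shape[1]]=b;cv2.imwrite('pics/v6.png',o); print(o.shape)
tr=frame(24.3+0,20)
plan([.594,.187,.10],tr)
```

```text
t12.03 p [ 0.6339 -0.0429  0.2157] q [-0.107  0.204  1.721  0.     1.215 -1.681] F [-0.4 -0.7  0.2] w 0.992 g 0.0 
 axes [[-1.0, -0.004, -0.001], [-0.004, 1.0, -0.0], [0.001, -0.0, -1.0]]
(648, 576, 3)
shift cm (current axes) [ 3.74 22.99 11.35]
turn deg (tool axes) [-11.58  17.57  65.2 ]  shift if after turn [17.3   5.94 18.35]
```

View pics/v6.png

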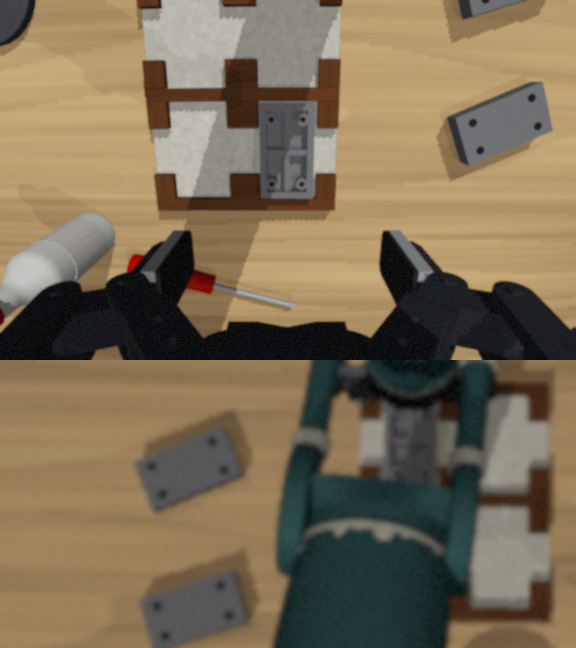

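H is seated in its pocket, and A and C haven't moved (same pixels as before). Next I approach A tilted 20°.

Emit:
move_arm --series '[8.5,0,0,0,0,0,9.4,8.5,0,0,0,0,0,9.4,8.5,0,0,0,0,0,9.4,8.5,0,0,0,0,0,9.4,8.5,0,0,0,0,0,9.4]'

```text
time: 12.75
tool_pos: [0.6324, -0.0428, 0.2124]
tcp_rot: [-1.253, -2.876, 0.002]
wrist_force: [-0.1, 0.8, -1.3]
width: 0.994
grip_force: 0.0
```

Emit:
move_arm --series '[8.5,0,0,0,0,0,9.4,8.5,0,0,0,0,0,9.4,8.5,4,1.1,0,0,0,0,8.5,4,1.1,0,0,0,0,8.5,4,1.1,0,0,0,0]'

```text
time: 13.38
tool_pos: [0.6127, 0.0808, 0.2126]
tcp_rot: [-1.7, -2.638, 0.004]
wrist_force: [1.2, -1.0, -0.6]
width: 0.996
grip_force: 0.0
```

Emit:
move_arm --series '[8.5,4,1.1,0,0,0,0,8.5,4,1.1,0,0,0,0,8.5,2,0.3,0,0,0,0,8.5,0.6,0,0,0,10,0,8.5,0,0,0,0,10,0]'

```text
time: 14.0
tool_pos: [0.5924, 0.1883, 0.2151]
tcp_rot: [-1.529, -2.382, -0.274]
wrist_force: [-0.3, -0.4, -1.4]
width: 0.99
grip_force: 0.0
```

Emit:
move_arm --series '[8.5,-1.4,0,3.85,0,0,0,8.5,-1.4,0,3.85,0,0,0,8.5,-1.05,0,2.9,0,0,0,8.5,-0.5,0,1.4,0,0,0,8.5,0,0,0,0,0,0]'

```text
time: 14.62
tool_pos: [0.5918, 0.1866, 0.086]
tcp_rot: [-1.535, -2.381, -0.267]
wrist_force: [0.6, -1.3, 0.6]
width: 0.996
grip_force: 0.0
```

Run:
```python
from h import *
show()
plan([.594,.187,.018],frame(24.3,20))
snap('wrist','w7',s=1)
```

```text
t14.62 p [0.5918 0.1866 0.086 ] q [ 0.087  0.364  1.817  0.368  1.113 -0.527] F [ 0.6 -1.3  0.6] w 0.996 g 0.0 
 axes [[-0.387, 0.856, 0.343], [0.911, 0.413, -0.003], [-0.145, 0.311, -0.939]]
shift cm (current axes) [-2.38  0.24  6.37]
turn deg (tool axes) [-0.22 -0.06  0.04]  shift if after turn [-2.37  0.21  6.37]
```

Emit:
move_arm --series '[8.5,-1,0.2,2.7,0,0,0,8.5,-0.8,0,2.1,0,0,0,8.5,-0.4,0,1.1,0,0,0,8.5,-0.18,0,0.45,0,0,0,8.5,0,0,0,0,0,0]'

```text
time: 15.3
tool_pos: [0.5953, 0.1873, 0.0199]
tcp_rot: [-1.536, -2.384, -0.271]
wrist_force: [-0.2, 0.1, -0.6]
width: 0.996
grip_force: 0.0
```

Emit:
move_arm --series '[5,0,0,0,0,0,0,5,0,0,0,0,0,0,5,0,0,0,0,0,0,5,0,0,0,0,0,0,5,0,0,0,0,0,0]' --grip_force 60

```text
time: 15.92
tool_pos: [0.5963, 0.1872, 0.0212]
tcp_rot: [-1.536, -2.385, -0.273]
wrist_force: [1.9, -0.9, 5.4]
width: 0.629
grip_force: 46.5
```

Run:
```python
from h import *
show()
# staging
S=np.array([.60,.11]); az=np.degrees(np.arctan2(S[1],S[0])); print('az',az)
s,p,r=st()
print('yaw turn world deg', (180+az)-114.4)
```

```text
t15.93 p [0.5963 0.1872 0.0212] q [ 0.087  0.448  1.838  0.391  1.009 -0.575] F [ 1.9 -0.9  5.4] w 0.629 g 46.5 
 axes [[-0.389, 0.856, 0.341], [0.911, 0.413, 0.002], [-0.139, 0.312, -0.94]]
az 10.388857815469613
yaw turn world deg 75.9888578154696
```

Emit:
move_arm --series '[5,0.7,0,-1.9,0,0,0,5,1.4,0,-3.8,0,0,0,5,1.4,0,-3.8,0,0,0,5,1.4,0,-3.8,0,0,0,5,0.7,0,-1.9,0,-10,0]'

```text
time: 16.55
tool_pos: [0.5966, 0.1853, 0.1843]
tcp_rot: [-1.629, -2.515, -0.141]
wrist_force: [0.1, 0.1, -1.9]
width: 0.619
grip_force: 62.9
```

Emit:
move_arm --series '[5,0,0,0,0,-10,0,5,0,0,0,0,0,-9.5,5,0,0,0,0,0,-9.5,5,0,0,0,0,0,-9.5,5,0,0,0,0,0,-9.5]'

```text
time: 17.18
tool_pos: [0.5943, 0.188, 0.1826]
tcp_rot: [-0.74, -3.053, 0.0]
wrist_force: [-0.0, -0.0, -1.3]
width: 0.622
grip_force: 63.0
```

Emit:
move_arm --series '[5,0,0,0,0,0,-9.5,5,0,0,0,0,0,-9.5,5,0,0,0,0,0,-9.5,5,0,0,0,0,0,-9.5,5,1,-3.8,0,0,0,0]'

```text
time: 17.8
tool_pos: [0.5917, 0.1502, 0.1826]
tcp_rot: [-0.292, 3.127, 0.001]
wrist_force: [1.6, -0.9, -1.2]
width: 0.621
grip_force: 63.1
```

Emit:
move_arm --series '[5,1,-3.8,0,0,0,0,5,0,0,0,0,-10,0,5,0,0,0,0,-10,0,5,0,0,0,0,-10,0,5,0,0,0,0,-10,0]'

```text
time: 18.42
tool_pos: [0.5885, 0.1094, 0.1835]
tcp_rot: [-0.221, 2.428, 0.081]
wrist_force: [0.4, 1.5, -1.6]
width: 0.621
grip_force: 63.1
```

Emit:
move_arm --series '[5,0,0,0,0,-10,0,5,0,0,0,0,-10,0,5,0,0,0,0,-10,0,5,0,0,0,0,0,0,5,0,0,0,0,0,0]'

```text
time: 19.05
tool_pos: [0.577, 0.1474, 0.2256]
tcp_rot: [-0.212, 2.174, 0.137]
wrist_force: [0.1, 0.2, -1.4]
width: 0.618
grip_force: 63.4
```

Run:
```python
from h import *
show(); s,p,r=st()
plan([.59,.108,.0515],frame(100.4,-70))
snap('scene','s8',crop=(360,120,560,320),s=2); snap('wrist','w8',s=.625)
a=cv2.imread('pics/s8.png');b=cv2.imread('pics/w8.png'); o=np.zeros((400,800,3),np.uint8); o[:,:400]=a; o[:250,400:]=b; cv2.imwrite('pics/v8.png',o)
```

```text
t19.05 p [0.577  0.1474 0.2256] q [ 0.2   -0.297  2.468  0.96   0.017 -2.517] F [ 0.1  0.2 -1.4] w 0.618 g 63.4 
 axes [[-0.565, -0.101, -0.819], [-0.203, 0.979, 0.019], [0.8, 0.177, -0.573]]
shift cm (current axes) [13.92 -4.46 10.32]
turn deg (tool axes) [  1.66 -14.99  -0.38]  shift if after turn [16.16 -4.11  6.49]
```

View pics/v8.png

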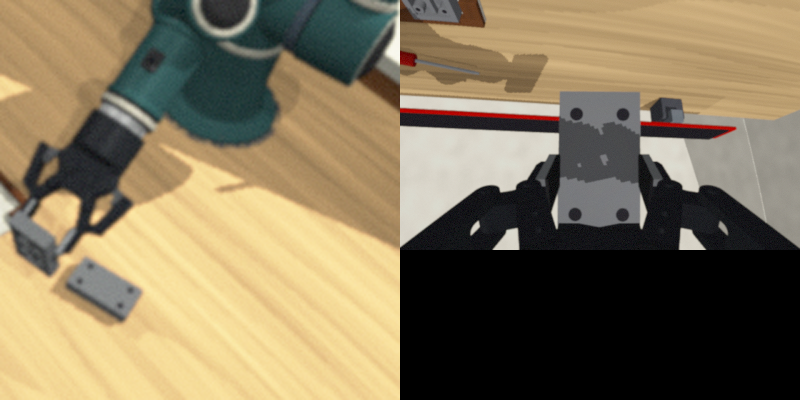

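Outward pitch ran into the wrist limit (q5 = 0) at about 55°, so I'll pitch inward instead. Sequence: untilt, yaw 180°, then tilt toward the robot.

Run:
```python
from h import *
plan([.59,.108,.2],frame(100.4,0))
```

```text
shift cm (current axes) [ 1.76 -4.11  1.77]
turn deg (tool axes) [ 1.59 54.99  0.61]  shift if after turn [-0.53 -4.05  2.54]
```

Emit:
move_arm --series '[5,0,0,0,0.3,9.2,0.1,5,0,0,0,0.3,9.2,0.1,5,0,0,0,0.3,9.2,0.1,5,0,0,0,0.3,9.2,0.1,5,0,0,0,0.3,9.2,0.1]'

```text
time: 19.77
tool_pos: [0.5784, 0.1705, 0.2302]
tcp_rot: [-0.324, 2.764, 0.127]
wrist_force: [0.7, 0.3, -1.0]
width: 0.619
grip_force: 63.4
```

Emit:
move_arm --series '[5,0,0,0,0.2,9,0.1,5,4.5,-3.1,0,0,0,0,5,4.5,-3.1,0,0,0,0,5,0,0,0,0,0,10.1,5,0,0,0,0,0,10.1]'

```text
time: 20.4
tool_pos: [0.5067, 0.0896, 0.2069]
tcp_rot: [0.184, 2.945, 0.155]
wrist_force: [0.2, 0.2, -1.1]
width: 0.62
grip_force: 63.3
```

Emit:
move_arm --series '[5,0,0,0,0,0,10.1,5,0,0,0,0,0,10.1,5,0,0,0,0,0,10.1,5,0,0,0,0,0,10.1,5,0,0,0,0,0,10.1]'

```text
time: 21.02
tool_pos: [0.5073, 0.0903, 0.2074]
tcp_rot: [1.448, 2.634, 0.264]
wrist_force: [0.0, 1.2, -0.8]
width: 0.621
grip_force: 63.3
```

Emit:
move_arm --series '[5,0,0,0,0,0,10.1,5,0,0,0,0,0,10.1,5,0,0,0,0,0,10.1,5,0,0,0,0,0,10.1,5,0,0,0,0,0,10.1]'

```text
time: 21.65
tool_pos: [0.5073, 0.0903, 0.2074]
tcp_rot: [2.498, 1.812, 0.327]
wrist_force: [-0.2, 0.5, -1.2]
width: 0.621
grip_force: 63.3
```

Emit:
move_arm --series '[5,0,0,0,0,0,10.1,5,0,0,0,0,0,10.1,5,0,0,0,0,0,10.1,5,0,0,0,0,0,10.1,5,0,0,0,0,0,10.1]'

```text
time: 22.28
tool_pos: [0.5073, 0.0903, 0.2073]
tcp_rot: [-3.016, -0.57, -0.32]
wrist_force: [-0.6, -0.8, -1.3]
width: 0.62
grip_force: 63.3
```

Emit:
move_arm --series '[5,0,0,0,0,0,10.1,5,0,0,0,0,-10,0,5,0,0,0,0,-10,0,5,0,0,0,0,-10,0,5,0,0,0,0,0,0]'

```text
time: 22.9
tool_pos: [0.5087, 0.0908, 0.2042]
tcp_rot: [-3.065, -0.335, 0.501]
wrist_force: [-0.4, 0.6, -1.8]
width: 0.618
grip_force: 63.3
```

Run:
```python
from h import *
show(); plan([.50,.07,.15],frame(-82,-70))
```

```text
t22.90 p [0.5087 0.0908 0.2042] q [0.116 0.206 1.775 0.02  1.484 1.464] F [-0.4  0.6 -1.8] w 0.618 g 63.3 
 axes [[0.926, 0.213, -0.313], [0.207, -0.977, -0.052], [-0.317, -0.017, -0.948]]
shift cm (current axes) [0.45 2.13 5.45]
turn deg (tool axes) [  0.67 -51.6    5.09]  shift if after turn [4.7  1.94 2.93]
```

Emit:
move_arm --series '[5,0,0,0,0.1,-10.3,1,5,0,0,0,0.1,-10.3,1,5,0,0,0,0.1,-10.3,1,5,0,0,0,0.1,-10.3,1,5,0,0,0,0.2,-10.3,1]'

```text
time: 23.52
tool_pos: [0.5073, 0.0909, 0.2085]
tcp_rot: [2.509, 0.177, -1.743]
wrist_force: [0.4, 0.3, -1.4]
width: 0.623
grip_force: 63.4
```

Emit:
move_arm --series '[5,0,0,0,0,0,0,5,0,0,0,0,0,0]'

```text
time: 23.78
tool_pos: [0.5067, 0.0912, 0.2086]
tcp_rot: [2.514, 0.18, -1.739]
wrist_force: [-0.1, -1.1, -1.0]
width: 0.623
grip_force: 63.5
```

Run:
```python
from h import *
show(); plan([.50,.07,.075],frame(-82,-70))
snap('scene','s9',crop=(360,120,560,320),s=2); snap('wrist','w9',s=.625)
a=cv2.imread('pics/s9.png');b=cv2.imread('pics/w9.png'); o=np.zeros((400,800,3),np.uint8); o[:,:400]=a; o[:250,400:]=b; cv2.imwrite('pics/v9.png',o)
```

```text
t23.77 p [0.5067 0.0912 0.2086] q [ 0.134  0.753  1.367 -0.009  2.231  1.562] F [-0.1 -1.1 -1. ] w 0.623 g 63.5 
 axes [[0.349, 0.051, -0.936], [0.141, -0.99, -0.001], [-0.926, -0.132, -0.353]]
shift cm (current axes) [12.15  2.02  5.62]
turn deg (tool axes) [ 0.1  -0.67  0.12]  shift if after turn [12.22  2.01  5.47]
```

View pics/v9.png

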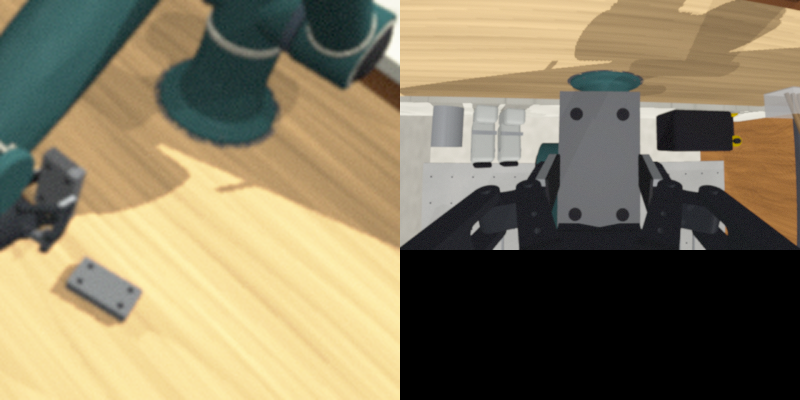

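The plate hangs vertical, smooth side toward the gripper, with no slip visible. Now I'll lower it and stand it on end.

Emit:
move_arm --series '[5,3,0.5,1.4,0,0,0,5,4,0.7,1.8,0,0,0,5,3,0.5,1.4,0,-0.6,0.1,5,1.5,0.2,0.7,0,0,0,5,0.6,0.1,0.3,0,0,0]'

```text
time: 24.5
tool_pos: [0.4994, 0.0705, 0.0759]
tcp_rot: [2.502, 0.177, -1.753]
wrist_force: [-0.4, -1.0, -1.1]
width: 0.624
grip_force: 63.5
```

Emit:
move_arm --series '[5,0.9,0,0.35,0,0,0,5,0.5,0,0.2,0,0,0,5,0,0,0,0,0,0]'

```text
time: 24.88
tool_pos: [0.4986, 0.0706, 0.0597]
tcp_rot: [2.5, 0.178, -1.757]
wrist_force: [-0.8, -0.6, -0.6]
width: 0.621
grip_force: 63.5
```

Run:
```python
from h import *
show(); plan([.50,.07,.0525],frame(-82,-70))
```

```text
t24.88 p [0.4986 0.0706 0.0597] q [ 0.111  0.923  1.395 -0.033  2.048  1.545] F [-0.8 -0.6 -0.6] w 0.621 g 63.5 
 axes [[0.335, 0.048, -0.941], [0.141, -0.99, -0.0], [-0.931, -0.133, -0.339]]
shift cm (current axes) [0.72 0.08 0.12]
turn deg (tool axes) [0.11 0.19 0.05]  shift if after turn [0.72 0.08 0.12]
```

Emit:
move_arm --series '[5,0.38,0,0.13,0,0,0,5,0.28,0,0.1,0,0,0,5,0,0,0,0,0,0]'

```text
time: 25.25
tool_pos: [0.4988, 0.0704, 0.0537]
tcp_rot: [2.499, 0.177, -1.758]
wrist_force: [1.7, -0.0, 3.7]
width: 0.623
grip_force: 63.8
```

Emit:
move_arm --series '[5,0.1,0,0.03,0,0,0,5,0,0,0,0,0,0]'

```text
time: 25.5
tool_pos: [0.4989, 0.0704, 0.0536]
tcp_rot: [2.498, 0.177, -1.759]
wrist_force: [1.0, -0.6, 8.6]
width: 0.618
grip_force: 63.8
```

Emit:
move_arm --series '[5,0.1,0,0.03,0,0,0,5,0,0,0,0,0,0]'

```text
time: 25.75
tool_pos: [0.499, 0.0704, 0.0535]
tcp_rot: [2.497, 0.177, -1.76]
wrist_force: [1.3, 0.1, 10.4]
width: 0.623
grip_force: 63.9
```

Contact came at TCP z 0.0537, so the plate is standing on end. I'll open and retract, and fit the arm kinematics in the meantime to choose a reachable regrip.

Emit:
move_arm --series '[6,0,0,0,0,0,0,6.4,0,0,0,0,0,0,7.5,0,0,0,0,0,0,8.5,0,0,0,0,0,0,8.5,0,0,-1,0,0,0]'

```text
time: 26.38
tool_pos: [0.5077, 0.0718, 0.0538]
tcp_rot: [2.498, 0.177, -1.759]
wrist_force: [0.2, -0.1, 0.3]
width: 0.996
grip_force: 0.0
```

Emit:
move_arm --series '[8.5,0,0,-3,0,0,0,8.5,0,0,-4,0,0,0,8.5,0,0,-4,0,0,0,8.5,0,0,-2,0,0,0,8.5,0,0,0,0,0,0]'

```text
time: 27.0
tool_pos: [0.6307, 0.0893, 0.0983]
tcp_rot: [2.502, 0.178, -1.753]
wrist_force: [-0.5, 0.9, -1.0]
width: 0.997
grip_force: 0.0
```

```bash
cat > kin.py <<'E'
import numpy as np
from scipy.optimize import least_squares
D=np.array([[.264,1.604,1.274,.6742,.2379],[-.001,1.686,1.458,.5620,.3586],[-.028,1.712,1.459,.5483,.3588],[.275,2.043,.82,.5551,.0191],[.123,1.85,1.169,.5837,.1972],[.345,1.839,.955,.6369,.0673],[.753,1.367,2.231,.5149,.2086],[.923,1.395,2.048,.5036,.0597]])
def fk(q2,q3,q5,k):
    a0,h,L,A,B,T=k; a=q2+q3; t=a+q5
    return a0+L*np.sin(q2)+A*np.sin(a)+B*np.cos(a)+T*np.sin(t), h+L*np.cos(q2)+A*np.cos(a)-B*np.sin(a)+T*np.cos(t)
def res(k):
    r,z=fk(D[:,0],D[:,1],D[:,2],k); return np.r_[r-D[:,3],z-D[:,4]]
k=least_squares(res,[0,.3,.4,.4,0,.25]).x
def ik(r,z,tau,g=(.3,1.8)): # tau deg, + outward
    t=np.pi-np.radians(tau)
    f=lambda q:np.array(fk(q[0],q[1],t-q[0]-q[1],k))-[r,z]
    s=least_squares(f,g); q=s.x; return q.round(2),round(t-q.sum(),2),round(s.cost**.5,4)
if __name__=='__main__':
    print(k.round(4),np.abs(res(k)).max())
    for r in(.45,.485,.55,.6):
        for tau in (20,30,40): print(r,tau,ik(r,.05,tau))
E
python3 kin.py
python3 - <<'E'
from h import *
import pickle
show(); pickle.dump(calibration('wrist'),open('cw10.pkl','wb'))
snap('wrist','w10',s=1)
E
```

```text
[0.0008 0.252  0.5104 0.5659 0.0008 0.339 ] 0.0013010036472662079
0.45 20 (array([-0.16,  2.48]), np.float64(0.47), np.float64(0.0))
0.45 30 (array([-0.23,  2.6 ]), np.float64(0.25), np.float64(0.0))
0.45 40 (array([-0.26,  2.71]), np.float64(-0.01), np.float64(0.0))
0.485 20 (array([-0.08,  2.41]), np.float64(0.46), np.float64(0.0))
0.485 30 (array([-0.14,  2.53]), np.float64(0.23), np.float64(0.0))
0.485 40 (array([-0.16,  2.64]), np.float64(-0.03), np.float64(0.0))
0.55 20 (array([0.05, 2.29]), np.float64(0.46), np.float64(0.0))
0.55 30 (array([-0. ,  2.4]), np.float64(0.22), np.float64(0.0))
0.55 40 (array([-0.02,  2.51]), np.float64(-0.05), np.float64(0.0))
0.6 20 (array([0.14, 2.19]), np.float64(0.47), np.float64(0.0))
0.6 30 (array([0.09, 2.31]), np.float64(0.22), np.float64(0.0))
0.6 40 (array([0.08, 2.41]), np.float64(-0.05), np.float64(0.0))
t27.00 p [0.6307 0.0893 0.0983] q [ 0.115  1.104  0.958 -0.034  2.302  1.539] F [-0.5  0.9 -1. ] w 0.997 g 0.0 
 axes [[0.338, 0.048, -0.94], [0.141, -0.99, -0.0], [-0.93, -0.133, -0.342]]
```

View pics/w10.png

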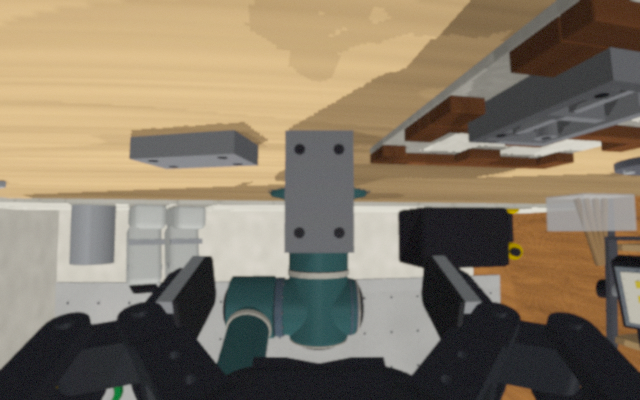

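Run:
```python
from h import *
import pickle
from kin import ik
c=pickle.load(open('cw10.pkl','rb'))
o,d=ray(c,[[285,130],[353,130],[352,252],[285,252]])
n=np.array([np.cos(np.radians(8)),np.sin(np.radians(8)),0])
for rad in (.493,.503): 
    t=(rad-o@n)/(d@n); P=o+d*t[:,None]; print(rad,P.round(4).tolist())
print(n@[.4879,.0688,0])
for z in (.05,.1,.17,.25): print(z,ik(.485,z,28))
print(ik(.485,.02,-62),ik(.485,.08,-62))
plan([.63,.089,.25],frame(-82,28))
```

```text
0.493 [[0.4843, 0.0963, -0.001], [0.4924, 0.0391, -0.001], [0.4921, 0.0408, 0.1018], [0.4844, 0.0957, 0.1018]]
0.503 [[0.4943, 0.0968, 0.0018], [0.5021, 0.0415, 0.0018], [0.5019, 0.0432, 0.1011], [0.4944, 0.0961, 0.1011]]
0.49272690008506465
0.05 (array([-0.13,  2.51]), np.float64(0.28), np.float64(0.0))
0.1 (array([-0.24,  2.47]), np.float64(0.42), np.float64(0.0))
0.17 (array([-0.35,  2.4 ]), np.float64(0.6), np.float64(0.0))
0.25 (array([-0.44,  2.3 ]), np.float64(0.79), np.float64(0.0))
(array([0.86, 1.5 ]), np.float64(1.86), np.float64(0.0)) (array([0.78, 1.51]), np.float64(1.93), np.float64(0.0))
shift cm (current axes) [-1.43e+01  1.00e-02 -5.21e+00]
turn deg (tool axes) [4.000e-02 9.813e+01 1.200e-01]  shift if after turn [ 7.180e+00  1.000e-02 -1.343e+01]
```

The standing plate's smooth face measures z 0–0.10 and y 0.041–0.097, as predicted. Now the regrip from the robot side, tilted 28° outward.

Emit:
move_arm --series '[8.5,-4.8,0,-1.75,0,0,0,8.5,-4.8,0,-1.75,0,0,0,8.5,-4.8,0,-1.75,0,0,0,8.5,0,0,0,0,9.8,0,8.5,0,0,0,0,9.8,0]'

```text
time: 27.68
tool_pos: [0.6295, 0.0891, 0.2508]
tcp_rot: [2.783, 0.197, -1.308]
wrist_force: [-0.0, 0.7, 0.3]
width: 0.996
grip_force: 0.0
```

Emit:
move_arm --series '[8.5,0,0,0,0,9.8,0,8.5,0,0,0,0,9.8,0,8.5,0,0,0,0,9.8,0,8.5,0,0,0,0,9.8,0,8.5,0,0,0,0,9.8,0]'

```text
time: 28.3
tool_pos: [0.6288, 0.089, 0.2515]
tcp_rot: [3.132, 0.222, -0.035]
wrist_force: [-0.3, 0.1, 0.5]
width: 0.994
grip_force: 0.0
```

Emit:
move_arm --series '[8.5,0,0,0,0,9.8,0,8.5,0,0,0,0,9.8,0,8.5,0,0,0,0,9.8,0,8.5,0,0,0,0,0,0]'

```text
time: 28.8
tool_pos: [0.6227, 0.0884, 0.2452]
tcp_rot: [-3.013, -0.213, -0.729]
wrist_force: [0.7, 0.4, -0.5]
width: 0.997
grip_force: 0.0
```

Run:
```python
from h import *
show(); plan([.480,.0677,.19],frame(-82,28)); plan([.480,.0677,.055],frame(-82,28))
```

```text
t28.80 p [0.6227 0.0884 0.2452] q [ 0.088 -0.1    2.056  0.038  0.713  1.494] F [ 0.7  0.4 -0.5] w 0.997 g 0.0 
 axes [[0.881, 0.125, 0.457], [0.141, -0.99, -0.001], [0.452, 0.065, -0.89]]
shift cm (current axes) [-15.35   0.04  -1.67]
turn deg (tool axes) [-0.09  0.81  0.08]  shift if after turn [-15.33   0.07  -1.89]
shift cm (current axes) [-21.52   0.05  10.33]
turn deg (tool axes) [-0.09  0.81  0.08]  shift if after turn [-21.67   0.07  10.03]
```

Emit:
move_arm --series '[8.5,-4.2,0,-0.5,0,0.8,0,8.5,-5,0,-0.5,0,0,0,8.5,-4,0,-0.4,0,0,0,8.5,-1.5,0,-0.2,0,0,0,8.5,-0.6,0,-0.1,0,0,0]'

```text
time: 29.42
tool_pos: [0.4896, 0.069, 0.1949]
tcp_rot: [-3.003, -0.213, -0.767]
wrist_force: [-0.3, 0.6, -0.1]
width: 0.996
grip_force: 0.0
```

Emit:
move_arm --series '[8.5,-1.4,0,2.7,0,0,0,8.5,-1.4,0,2.7,0,0,0,8.5,-1.4,0,2.7,0,0,0,8.5,-0.7,0,1.4,0,0,0,8.5,-0.3,0,0.6,0,0,0]'

```text
time: 30.05
tool_pos: [0.4927, 0.0695, 0.08]
tcp_rot: [-3.003, -0.213, -0.765]
wrist_force: [0.0, 0.4, 0.3]
width: 0.996
grip_force: 0.0
```

Run:
```python
from h import *
show(); plan([.480,.0677,.052],frame(-82,28))
```

```text
t30.05 p [0.4927 0.0695 0.08  ] q [ 0.065 -0.172  2.471  0.109  0.346  1.401] F [0.  0.4 0.3] w 0.996 g 0.0 
 axes [[0.869, 0.124, 0.478], [0.141, -0.99, -0.0], [0.474, 0.068, -0.878]]
shift cm (current axes) [-2.47 -0.    1.84]
turn deg (tool axes) [-0.07 -0.59  0.09]  shift if after turn [-2.45  0.    1.87]
```

Emit:
move_arm --series '[8.5,-1.2,0,0.9,0,0,0,8.5,-0.8,0,0.6,0,0,0,8.5,-0.5,0,0.35,0,0,0,8.5,0,0,0,0,0,0]'

```text
time: 30.55
tool_pos: [0.4776, 0.0675, 0.0512]
tcp_rot: [-3.003, -0.213, -0.764]
wrist_force: [-0.4, -0.2, 0.5]
width: 0.996
grip_force: 0.0
```

Emit:
move_arm --series '[5,0,0,0,0,0,0,5,0,0,0,0,0,0,5,0,0,0,0,0,0,5,0,0,0,0,0,0,5,0,0,0,0,0,0]'

```text
time: 31.18
tool_pos: [0.4794, 0.0676, 0.0528]
tcp_rot: [-3.002, -0.213, -0.77]
wrist_force: [-0.8, -0.8, 5.4]
width: 0.634
grip_force: 63.7
```

Run:
```python
from h import *
show(); s,p,r=st(); z=r.as_matrix()[:,2]; print('tau',np.degrees(np.arcsin(z[:2]@[.99,.139])))
print('tcp radial',p[:2]@[.99,.139])
```

```text
t31.18 p [0.4794 0.0676 0.0528] q [ 0.062 -0.143  2.516  0.144  0.271  1.362] F [-0.8 -0.8  5.4] w 0.634 g 63.7 
 axes [[0.868, 0.124, 0.481], [0.141, -0.99, 0.0], [0.476, 0.068, -0.877]]
tau 28.74404083498518
tcp radial 0.48400079745847224
```

Emit:
move_arm --series '[5,0.5,0,-0.9,0,0,0,5,2,0,-3.6,0,0,0,5,2.1,0,-3.8,0,0,0,5,2,0,-3.6,0,0,0,5,0.5,0,-0.9,0,0,0]'

```text
time: 31.8
tool_pos: [0.4808, 0.0677, 0.2019]
tcp_rot: [-3.001, -0.213, -0.774]
wrist_force: [0.5, 0.1, -0.7]
width: 0.634
grip_force: 63.7
```

Emit:
move_arm --series '[5,0,0,0,0,-10,0,5,0,0,0,0,-10,0,5,0,0,0,0,-10,0,5,0,0,0,0,-10,0,5,0,0,0,0,-10,0]'

```text
time: 32.42
tool_pos: [0.4788, 0.0676, 0.1971]
tcp_rot: [3.051, 0.216, -0.588]
wrist_force: [0.9, 0.1, -0.2]
width: 0.633
grip_force: 63.8
```

Emit:
move_arm --series '[5,0,0,0,0,-10,0,5,0,0,0,0,-10,0,5,0,0,0,0,-10,0,5,0,0,0,0,-10,0,5,0,0,0,0,0,0]'

```text
time: 33.05
tool_pos: [0.4776, 0.0675, 0.1914]
tcp_rot: [2.625, 0.187, -1.579]
wrist_force: [0.0, 0.0, -1.9]
width: 0.63
grip_force: 63.8
```

Run:
```python
from h import *
show(); plan([.50,.07,.05],frame(-82,-61.3)); plan([.50,.07,.02],frame(-82,-61.3))
snap('wrist','w11',s=1)
```

```text
t33.05 p [0.4776 0.0675 0.1914] q [ 0.109  0.646  1.502 -0.033  2.076  1.539] F [ 0.   0.  -1.9] w 0.630 g 63.8 
 axes [[0.464, 0.067, -0.883], [0.141, -0.99, -0.0], [-0.875, -0.125, -0.469]]
shift cm (current axes) [13.55  0.07  4.64]
turn deg (tool axes) [0.09 0.75 0.08]  shift if after turn [13.49  0.06  4.82]
shift cm (current axes) [16.2   0.07  6.05]
turn deg (tool axes) [0.09 0.75 0.08]  shift if after turn [16.12  0.06  6.26]
```

Emit:
move_arm --series '[5,3,0,1,0,0.7,0,5,4.5,0,1.6,0,0,0,5,3.5,0,1.2,0,0,0,5,1.8,0,0.7,0,0,0,5,0.6,0,0.2,0,0,0]'

```text
time: 33.72
tool_pos: [0.5032, 0.0711, 0.0589]
tcp_rot: [2.646, 0.188, -1.546]
wrist_force: [-0.0, 0.5, -0.4]
width: 0.638
grip_force: 63.8
```

Emit:
move_arm --series '[5,1.1,0,0.6,0,0,0,5,0.7,0,0.35,0,0,0,5,0.2,0,0.1,0,0,0,5,0,0,0,0,0,0]'

```text
time: 34.22
tool_pos: [0.5039, 0.0712, 0.0357]
tcp_rot: [2.645, 0.188, -1.548]
wrist_force: [-0.5, -0.7, -0.6]
width: 0.636
grip_force: 63.8
```

Run:
```python
from h import *
show(); plan([.50,.07,.0195],frame(-82,-61.3))
```

```text
t34.23 p [0.5039 0.0712 0.0357] q [ 0.11   0.861  1.452 -0.029  1.888  1.546] F [-0.5 -0.7 -0.6] w 0.636 g 63.8 
 axes [[0.484, 0.069, -0.872], [0.141, -0.99, -0.0], [-0.863, -0.123, -0.489]]
shift cm (current axes) [1.22 0.07 1.14]
turn deg (tool axes) [ 0.1  -0.6   0.07]  shift if after turn [1.23 0.07 1.13]
```

Emit:
move_arm --series '[5,0.6,0,0.33,0,-0.6,0,5,0.4,0,0.23,0,0,0,5,0.2,0,0.1,0,0,0,5,0,0,0,0,0,0]'

```text
time: 34.72
tool_pos: [0.5037, 0.0712, 0.0216]
tcp_rot: [2.635, 0.187, -1.563]
wrist_force: [0.2, 0.3, -0.8]
width: 0.639
grip_force: 63.8
```

Emit:
move_arm --series '[5,0.15,0,0.08,0,0,0,5,0,0,0,0,0,0]'

```text
time: 34.98
tool_pos: [0.5039, 0.0712, 0.0202]
tcp_rot: [2.636, 0.187, -1.562]
wrist_force: [0.3, 0.8, -0.2]
width: 0.632
grip_force: 63.8
```

Emit:
move_arm --series '[5,0.1,0,0.06,0,0,0,5,0,0,0,0,0,0]'

```text
time: 35.22
tool_pos: [0.504, 0.0712, 0.0194]
tcp_rot: [2.636, 0.187, -1.562]
wrist_force: [0.3, 0.2, -0.3]
width: 0.635
grip_force: 63.9
```

Emit:
move_arm --series '[6.2,0,0,0,0,0,0,8.5,0,0,0,0,0,0,8.5,0,0,-1,0,0,0,8.5,0,0,-4,0,0,0,8.5,0,0,-5,0,0,0]'

```text
time: 35.85
tool_pos: [0.5911, 0.0837, 0.0676]
tcp_rot: [2.634, 0.187, -1.565]
wrist_force: [0.9, 0.3, 1.3]
width: 1.0
grip_force: 0.0
```

Emit:
move_arm --series '[8.5,-5,0,-3,0,0,0,8.5,-5,0,-3,0,0,0,8.5,0,0,0,0,10.2,0,8.5,0,0,0,0,10.2,0,8.5,0,0,0,0,10.2,0]'

```text
time: 36.48
tool_pos: [0.5967, 0.0844, 0.185]
tcp_rot: [2.99, 0.212, -0.808]
wrist_force: [-0.5, 0.6, -0.0]
width: 0.996
grip_force: 0.0
```

Emit:
move_arm --series '[8.5,0,0,0,0,10.2,0,8.5,0,0,0,0,10.2,0,8.5,0,0,0,0,10.2,0,8.5,0,0,0,0,0,0,8.5,0,0,0,0,0,0]'

```text
time: 37.1
tool_pos: [0.5964, 0.0843, 0.1847]
tcp_rot: [3.134, 0.222, -0.004]
wrist_force: [0.1, -0.5, 0.0]
width: 0.993
grip_force: 0.0
```

Run:
```python
from h import *
import pickle
show(); plan([.5012,.0708,.019],frame(-82,0)); pickle.dump(calibration('wrist'),open('cw12.pkl','wb'))
snap('wrist','w12',s=1)
```

```text
t37.10 p [0.5964 0.0843 0.1847] q [0.099 0.169 1.822 0.    1.153 1.528] F [ 0.1 -0.5  0. ] w 0.993 g 0.0 
 axes [[0.99, 0.141, -0.002], [0.141, -0.99, -0.0], [-0.002, -0.0, -1.0]]
shift cm (current axes) [-9.58 -0.   16.59]
turn deg (tool axes) [-0.01  0.13  0.11]  shift if after turn [-9.610e+00  1.000e-02  1.657e+01]
```

View pics/w12.png

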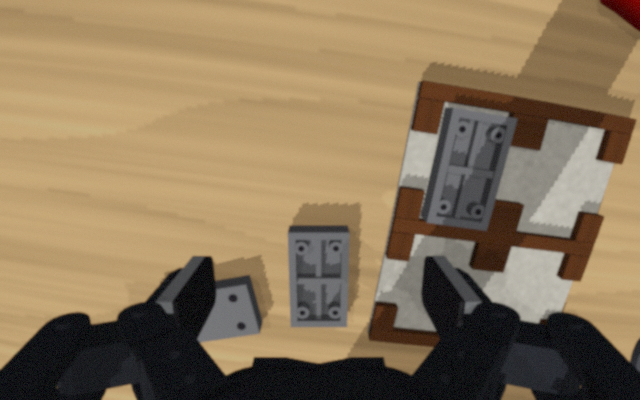

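Plate A lies flat, hollow side up, with corners at about (290,230), (349,230), (347,327), (291,327).

Run:
```python
from m0 import *
import pickle,builtins
c=pickle.load(open('cw12.pkl','rb'))
builtins.print(np.round(box(c,np.array([[289.5,230],[349,230],[347,327],[291,327]]),.1,.056,.02,[.5,.07,.1]),4))
builtins.print(np.round(onz(c,[[443,108],[517,117],[489,229],[423,220]],.026),4).tolist())
builtins.print(np.round(onz(c,[[422,81],[634,119],[371,338]],.016),4).tolist())
```

```text
[0.5027 0.0691 7.9586 1.5293]
[[0.6744, -0.0088, 0.026], [0.6772, -0.0728, 0.026], [0.5774, -0.0752, 0.026], [0.5776, -0.0132, 0.026]]
[[0.6935, 0.01, 0.016], [0.6945, -0.1894, 0.016], [0.4428, 0.0071, 0.016]]
```

Emit:
move_arm --series '[7.2,-4,0,0,0,0,0,7.2,-4,0,0,0,0,0,7.2,-1.5,0,0,0,0.1,0.1,7.2,0,0,4,0,0,0,7.2,0,0,5,0,0,0]'

```text
time: 37.78
tool_pos: [0.5054, 0.0712, 0.095]
tcp_rot: [-3.134, -0.219, -0.009]
wrist_force: [1.7, -0.2, 0.0]
width: 0.842
grip_force: 0.0
```

Emit:
move_arm --series '[7.2,0,0,4,0,0,0,7.2,0,0,2,0,0,0,7.2,0,0,1,0,0,0,7.2,0,0,0.3,0,0,0,7.2,0,0,0,0,0,0]'

```text
time: 38.4
tool_pos: [0.5025, 0.071, 0.0215]
tcp_rot: [-3.134, -0.219, -0.002]
wrist_force: [0.2, -0.3, -0.2]
width: 0.843
grip_force: 0.0
```

Emit:
move_arm --series '[5,0,0,0,0,0,0,5,0,0,0,0,0,0,5,0,0,0,0,0,0,5,0,0,0,0,0,0]'

```text
time: 38.9
tool_pos: [0.5025, 0.071, 0.0228]
tcp_rot: [-3.134, -0.219, -0.004]
wrist_force: [-1.4, -0.0, 6.6]
width: 0.611
grip_force: 61.3
```

Run:
```python
from h import *
show(); plan([.6285,-.138,.15],frame(-89.8,0))
```

```text
t38.90 p [0.5025 0.071  0.0228] q [0.091 0.191 2.142 0.    0.806 1.522] F [-1.4 -0.   6.6] w 0.611 g 61.3 
 axes [[0.99, 0.139, 0.003], [0.139, -0.99, -0.0], [0.003, 0.001, -1.0]]
shift cm (current axes) [  9.6   22.45 -12.7 ]
turn deg (tool axes) [-0.02 -0.16  7.81]  shift if after turn [ 12.53  20.94 -12.72]
```

Emit:
move_arm --series '[5,0,0,-2,0,0,0,5,0,0,-5,0,0,0,5,0,0,-3,0,0,0,5,0,0,-1,0,0,7.8,5,0,3.5,0,0,0,0]'

```text
time: 39.52
tool_pos: [0.5029, 0.0368, 0.1334]
tcp_rot: [-3.141, -0.009, -0.008]
wrist_force: [0.7, -0.4, -1.4]
width: 0.606
grip_force: 62.9
```

Emit:
move_arm --series '[5,0,5,0,0,0,0,5,0,5,0,0,0,0,5,0,4,0,0,0,0,5,0,2,0,0,0,0,5,0,1,0,0,0,0]'

```text
time: 40.15
tool_pos: [0.502, -0.1349, 0.1311]
tcp_rot: [-3.141, -0.004, -0.001]
wrist_force: [0.9, 0.5, -0.9]
width: 0.609
grip_force: 62.9
```

Emit:
move_arm --series '[5,0.3,0.3,2,0,0,0,5,0.3,0,2,0,0,0,5,0,0,1,0,0,0,5,0,0,0,0,0,0,5,0,0,0,0,0,0]'

```text
time: 40.78
tool_pos: [0.5085, -0.137, 0.0814]
tcp_rot: [3.142, 0.007, 0.002]
wrist_force: [-1.0, -0.9, -0.2]
width: 0.608
grip_force: 62.9
```

Run:
```python
from h import *
import pickle
show(); plan([.5085,-.1375,.029],frame(-89.8,0));pickle.dump(calibration('wrist'),open('cw13.pkl','wb'))
snap('wrist','w13',s=1.25)
```

```text
t40.77 p [ 0.5085 -0.137   0.0814] q [-0.311  0.14   2.068  0.     0.933  1.256] F [-1.  -0.9 -0.2] w 0.608 g 62.9 
 axes [[1.0, 0.004, 0.001], [0.004, -1.0, 0.0], [0.001, -0.0, -1.0]]
shift cm (current axes) [-0.01  0.05  5.24]
turn deg (tool axes) [ 0.   -0.06  0.05]  shift if after turn [-0.    0.05  5.24]
```

View pics/w13.png

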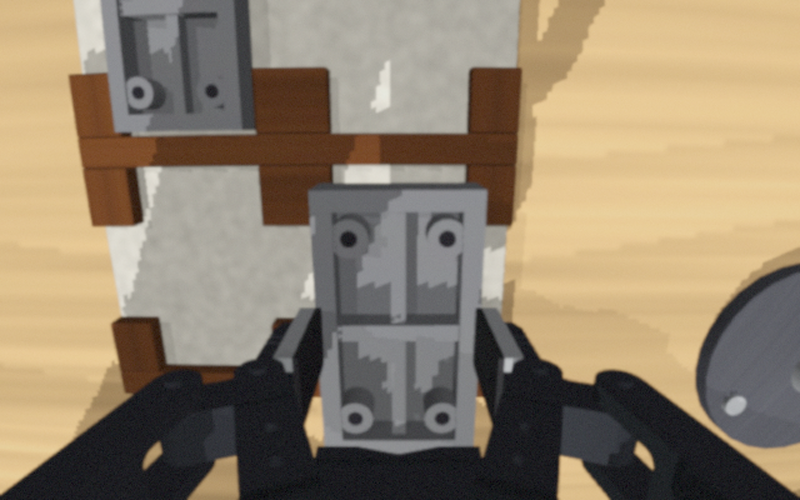

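Divider edges are at rows 136 and 164, and the plate's far corners are at (310,190) and (488,188). A quick check, then lower.

Run:
```python
from h import *
import pickle
c=pickle.load(open('cw13.pkl','rb'))
print(onz(c,np.array([[515,135],[517,163],[82,138],[86,168]])/1.25,.016).round(4).tolist())
print(onz(c,np.array([[310,190],[488,188],[474,446],[326,446]])/1.25,.0786).round(4).tolist())
```

```text
[[0.5744, -0.19, 0.016], [0.5621, -0.1917, 0.016], [0.5742, 0.0078, 0.016], [0.5605, 0.0081, 0.016]]
[[0.5579, -0.11, 0.0786], [0.5587, -0.1662, 0.0786], [0.4612, -0.1669, 0.0786], [0.4611, -0.1108, 0.0786]]
```

Emit:
move_arm --series '[5,0,0.1,1.5,0,0,0,5,0,0,2,0,0,0,5,0,0,1.1,0,0,0,5,0,0,0.5,0,0,0,5,0,0,0.2,0,0,0]'

```text
time: 41.45
tool_pos: [0.5073, -0.138, 0.0287]
tcp_rot: [-3.141, -0.006, 0.004]
wrist_force: [-8.7, 2.3, 19.9]
width: 0.604
grip_force: 67.8
```

Emit:
move_arm --series '[5,0,0,0,0,0,0,5,0,0,0,0,0,0]'

```text
time: 41.7
tool_pos: [0.5073, -0.138, 0.0288]
tcp_rot: [-3.141, -0.006, 0.003]
wrist_force: [-6.4, 1.3, 8.0]
width: 0.603
grip_force: 65.8
```

Emit:
move_arm --series '[7,0,0,0,0,0,0,7,0,0,0,0,0,0,7,0,0,-1,0,0,0,7,0,0,-4,0,0,0,8.5,0,0,-5,0,0,0]'

```text
time: 42.32
tool_pos: [0.507, -0.1379, 0.1281]
tcp_rot: [-3.141, -0.006, 0.004]
wrist_force: [0.3, -0.3, 0.5]
width: 0.989
grip_force: 0.0
```

Emit:
move_arm --series '[8.5,0,0,-5,0,0,0,8.5,0,0,-4,0,0,-9.9,8.5,0,0,0,0,0,-9.9,8.5,0,0,0,0,0,-9.9,8.5,0,0,0,0,0,-9.9]'

```text
time: 42.95
tool_pos: [0.5082, -0.1383, 0.2187]
tcp_rot: [2.95, 1.078, 0.002]
wrist_force: [-0.4, 0.5, -0.4]
width: 0.997
grip_force: 0.0
```

Emit:
move_arm --series '[8.5,0,0,0,0,0,-9.9,8.5,0,0,0,0,0,-9.9,8.5,0,0,0,0,0,-9.9,8.5,0,0,0,0,0,-9.9,8.5,0,0,0,0,0,-9.9]'

```text
time: 43.58
tool_pos: [0.5081, -0.1382, 0.2184]
tcp_rot: [2.228, 2.214, 0.001]
wrist_force: [0.6, 0.0, -0.1]
width: 0.995
grip_force: 0.0
```

Emit:
move_arm --series '[8.5,0,0,0,0,0,-9.9,8.5,0,0,0,0,0,-9.7,8.5,4,0.5,0,0,0,0,8.5,5.5,0.8,0,0,0,0,8.5,5.5,0.8,0,0,0,0]'

```text
time: 44.2
tool_pos: [0.4791, 0.0117, 0.2185]
tcp_rot: [1.827, 2.554, 0.002]
wrist_force: [1.7, 0.4, 0.4]
width: 0.996
grip_force: 0.0
```

Emit:
move_arm --series '[8.5,4,0.6,0,0,0,0,8.5,2,0.3,0,0,0,0,8.5,0.8,0,0,0,0,0,8.5,0,0,0,0,0,0,8.5,0,0,0,0,0,0]'

```text
time: 44.82
tool_pos: [0.4659, 0.077, 0.2179]
tcp_rot: [1.827, 2.555, 0.0]
wrist_force: [-0.3, -0.8, 0.1]
width: 0.994
grip_force: 0.0
```

Run:
```python
from h import *
import pickle
show(); plan([.4478,.1745,.2],frame(18.9,0)); plan([.4478,.1745,.02],frame(18.9,20))
pickle.dump(calibration('wrist'),open('cw14.pkl','wb'))
snap('wrist','w14',s=1.25)
```

```text
t44.83 p [0.4659 0.077  0.2179] q [ 0.111 -0.112  2.047 -0.     1.206 -0.218] F [-0.3 -0.8  0.1] w 0.994 g 0.0 
 axes [[-0.323, 0.946, -0.0], [0.946, 0.323, 0.0], [0.0, -0.0, -1.0]]
shift cm (current axes) [9.81 1.44 1.79]
turn deg (tool axes) [ 0.01  0.01 -0.03]  shift if after turn [9.81 1.44 1.79]
shift cm (current axes) [ 9.82  1.43 19.79]
turn deg (tool axes) [ 2.000e-02  2.001e+01 -3.000e-02]  shift if after turn [ 2.45  1.44 21.95]
```

View pics/w14.png

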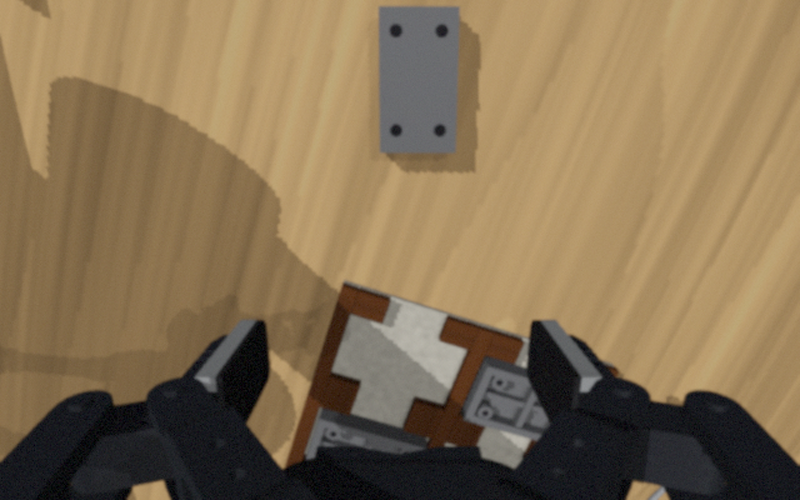

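Plate C is at (378,8)–(455,153), smooth side up. Pocket 1 is empty.

Run:
```python
from m0 import *
import pickle,builtins
c=pickle.load(open('cw14.pkl','rb'))
builtins.print(np.round(box(c,np.array([[378,8],[459,8],[455,153],[380,152]])/1.25,.1,.056,.02,[.45,.17,1.9]),4))
```

```text
[  0.4476   0.1754 108.8605   0.5454]
```

Emit:
move_arm --series '[8.5,4.5,0.7,0,0,0,0,8.5,4,0.7,0,0,0,0,8.5,1.4,0,0,0,0,0,8.5,0,0,0,0,10,0,8.5,0,0,0,0,10,0]'

```text
time: 45.5
tool_pos: [0.4472, 0.1765, 0.2188]
tcp_rot: [-1.647, -2.314, -0.298]
wrist_force: [0.7, 0.1, -0.5]
width: 0.999
grip_force: 0.0
```

Emit:
move_arm --series '[8.5,-1.4,0,3.85,0,0,0,8.5,-1.4,0,3.85,0,0,0,8.5,-1.4,0,3.85,0,0,0,8.5,-0.7,0,1.9,0,0,0,8.5,-0.4,0,1.1,0,0,0]'

```text
time: 46.12
tool_pos: [0.4462, 0.1749, 0.0615]
tcp_rot: [-1.654, -2.311, -0.289]
wrist_force: [0.8, -0.5, 0.7]
width: 0.996
grip_force: 0.0
```

Run:
```python
from h import *
show(); plan([.4476,.1752,.019],frame(18.9,20))
```

```text
t46.12 p [0.4462 0.1749 0.0615] q [ 0.083  0.132  2.169  0.413  0.973 -0.503] F [ 0.8 -0.5  0.7] w 0.996 g 0.0 
 axes [[-0.303, 0.889, 0.342], [0.946, 0.323, -0.002], [-0.112, 0.323, -0.94]]
shift cm (current axes) [-1.47  0.15  3.99]
turn deg (tool axes) [-0.1  -0.02 -0.07]  shift if after turn [-1.47  0.14  3.99]
```

Emit:
move_arm --series '[8.5,-0.7,0.1,1.9,0,0,0,8.5,-0.4,0,1.2,0,0,0,8.5,-0.25,0,0.65,0,0,0,8.5,-0.1,0,0.2,0,0,0,8.5,0,0,0,0,0,0]'

```text
time: 46.75
tool_pos: [0.4482, 0.1762, 0.0212]
tcp_rot: [-1.653, -2.314, -0.292]
wrist_force: [-0.7, -0.1, 0.8]
width: 0.993
grip_force: 0.0
```

Emit:
move_arm --series '[5,0,0,0,0,0,0,5,0,0,0,0,0,0,5,0,0,0,0,0,0,5,0,0,0,0,0,0,5,0,0,0,0,0,0]'

```text
time: 47.38
tool_pos: [0.4485, 0.1761, 0.022]
tcp_rot: [-1.652, -2.314, -0.293]
wrist_force: [-2.0, -3.6, 6.5]
width: 0.617
grip_force: 61.2
```

Run:
```python
from h import *
show(); print(np.array([-.324,.946])@(np.array([.4476,.1752])-st()[1][:2]))
```

```text
t47.38 p [0.4485 0.1761 0.022 ] q [ 0.084  0.2    2.184  0.44   0.894 -0.548] F [-2.  -3.6  6.5] w 0.617 g 61.2 
 axes [[-0.305, 0.889, 0.342], [0.946, 0.325, 0.001], [-0.11, 0.324, -0.94]]
-0.0005649436271776713
```

Emit:
move_arm --series '[5,0.7,0,-1.9,0,0,0,5,1.4,0,-3.8,0,0,0,5,1.4,0,-3.8,0,0,0,5,1.4,0,-3.8,0,0,0,5,0.7,0,-1.9,0,-10,0]'

```text
time: 48.0
tool_pos: [0.4493, 0.1744, 0.1845]
tcp_rot: [-1.751, -2.437, -0.152]
wrist_force: [0.1, 0.8, -1.7]
width: 0.617
grip_force: 62.8
```

Emit:
move_arm --series '[5,0,0,0,0,-10,0,5,0,0,0,0,0,10.1,5,0,0,0,0,0,10.1,5,0,0,0,0,0,10.1,5,0,0,0,0,0,10.1]'

```text
time: 48.62
tool_pos: [0.4472, 0.1768, 0.1827]
tcp_rot: [-2.601, -1.761, 0.0]
wrist_force: [0.1, -1.1, -1.3]
width: 0.622
grip_force: 63.0
```

Emit:
move_arm --series '[5,0,0,0,0,0,10.1,5,0,0,0,0,0,10.1,5,0,0,0,0,0,10.1,5,0,0,0,0,0,10.1,5,0,0,0,0,0,10.1]'

```text
time: 49.25
tool_pos: [0.4473, 0.1767, 0.1827]
tcp_rot: [-3.104, -0.483, 0.0]
wrist_force: [-0.1, -0.7, -1.1]
width: 0.615
grip_force: 63.0
```

Emit:
move_arm --series '[5,0,0,0,0,0,10,5,1.2,3.7,0,0,0,0,5,1.2,3.7,0,0,0,0,5,1.2,3.7,0,0,0,0,5,0,0,0,0,-10,0]'

```text
time: 49.88
tool_pos: [0.497, 0.0694, 0.1834]
tcp_rot: [3.109, 0.213, -0.277]
wrist_force: [-0.4, 1.3, -1.0]
width: 0.621
grip_force: 63.0
```

Emit:
move_arm --series '[5,0,0,0,0,-10,0,5,0,0,0,0,-10,0,5,0,0,0,0,-10,0,5,0,0,0,0,-10,0,5,0,0,0,0,-10,0]'

```text
time: 50.5
tool_pos: [0.4997, 0.072, 0.1829]
tcp_rot: [2.653, 0.186, -1.537]
wrist_force: [-0.9, -0.5, -1.9]
width: 0.618
grip_force: 63.2
```

Emit:
move_arm --series '[5,0,0,0,0,-10,0,5,0,0,0,0,0,0,5,0,0,0,0,0,0]'

```text
time: 50.88
tool_pos: [0.4989, 0.0719, 0.1831]
tcp_rot: [2.506, 0.176, -1.75]
wrist_force: [0.0, 0.4, -0.2]
width: 0.618
grip_force: 63.5
```

Run:
```python
from h import *
show(); plan([.50,.07,.075],frame(-82,-70)); snap('wrist','w15')
a=cv2.imread('pics/w15_raw.png',0).astype(int); b=cv2.imread('pics/w9_raw.png',0).astype(int)
print('diff of held-plate zone vs w9:',np.abs(a-b)[150:350,260:380].mean())
```

```text
t50.88 p [0.4989 0.0719 0.1831] q [ 0.112  0.768  1.401 -0.033  2.191  1.542] F [ 0.   0.4 -0.2] w 0.618 g 63.5 
 axes [[0.341, 0.048, -0.939], [0.139, -0.99, -0.0], [-0.93, -0.131, -0.345]]
shift cm (current axes) [10.17  0.2   3.65]
turn deg (tool axes) [ 0.01 -0.16  0.01]  shift if after turn [10.18  0.2   3.62]
diff of held-plate zone vs w9: 3.1192083333333334
```

The plate is held the same way as A was. Lowering to stand it on end.

Emit:
move_arm --series '[5,2.5,0.1,0.9,0,0,0,5,3.7,0.1,1.35,0,0,0,5,2.5,0,0.9,0,0,0,5,1.4,0,0.5,0,0,0,5,0.7,0,0.25,0,0,0]'

```text
time: 51.55
tool_pos: [0.4992, 0.0699, 0.0674]
tcp_rot: [2.503, 0.176, -1.754]
wrist_force: [0.3, -1.0, -0.8]
width: 0.616
grip_force: 63.4
```

Emit:
move_arm --series '[5,0.6,0,0.2,0,0,0,5,0.3,0,0.1,0,0,0,5,0,0,0,0,0,0]'

```text
time: 51.92
tool_pos: [0.4999, 0.07, 0.0588]
tcp_rot: [2.504, 0.176, -1.752]
wrist_force: [0.0, -0.7, -0.5]
width: 0.618
grip_force: 63.4
```

Emit:
move_arm --series '[5,0.25,0,0.09,0,0,0,5,0,0,0,0,0,0]'

```text
time: 52.18
tool_pos: [0.4996, 0.07, 0.0559]
tcp_rot: [2.504, 0.176, -1.753]
wrist_force: [1.1, 0.1, -1.0]
width: 0.617
grip_force: 63.4
```

Emit:
move_arm --series '[5,0.2,0,0.07,0,0,0,5,0,0,0,0,0,0]'

```text
time: 52.42
tool_pos: [0.4995, 0.07, 0.0536]
tcp_rot: [2.504, 0.176, -1.753]
wrist_force: [-0.2, -0.4, -0.7]
width: 0.615
grip_force: 63.4
```

Emit:
move_arm --series '[5,0.2,0,0.07,0,0,0,5,0,0,0,0,0,0]'

```text
time: 52.68
tool_pos: [0.4997, 0.07, 0.0519]
tcp_rot: [2.503, 0.175, -1.754]
wrist_force: [0.1, -0.3, 0.3]
width: 0.621
grip_force: 63.6
```

Emit:
move_arm --series '[5,0.15,0,0.05,0,0,0,5,0,0,0,0,0,0]'

```text
time: 52.92
tool_pos: [0.4999, 0.07, 0.0518]
tcp_rot: [2.502, 0.175, -1.755]
wrist_force: [0.3, 0.3, 6.2]
width: 0.613
grip_force: 63.8
```

Emit:
move_arm --series '[5,0.1,0,0.03,0,0,0,5,0,0,0,0,0,0]'

```text
time: 53.18
tool_pos: [0.5, 0.07, 0.0517]
tcp_rot: [2.501, 0.175, -1.757]
wrist_force: [0.4, 0.5, 8.9]
width: 0.616
grip_force: 63.8
```

Emit:
move_arm --series '[6,0,0,0,0,0,0,6.4,0,0,0,0,0,0,7.5,0,0,0,0,0,0,8.5,0,0,0,0,0,0,8.5,0,0,-1,0,0,0]'

```text
time: 53.8
tool_pos: [0.5087, 0.0713, 0.0523]
tcp_rot: [2.502, 0.176, -1.755]
wrist_force: [0.2, -0.1, 0.5]
width: 0.997
grip_force: 0.0
```

Emit:
move_arm --series '[8.5,0,0,-3,0,0,0,8.5,0,0,-4,0,0,0,8.5,0,0,-4,0,0,0,8.5,0,0,-2,0,0,0,8.5,-4.8,0,-1.75,0,0,0]'

```text
time: 54.42
tool_pos: [0.6293, 0.0882, 0.1424]
tcp_rot: [2.496, 0.175, -1.763]
wrist_force: [0.4, -0.2, -0.1]
width: 0.996
grip_force: 0.0
```

Emit:
move_arm --series '[8.5,-4.8,0,-1.75,0,0,0,8.5,-4.8,0,-1.75,0,0,0,8.5,0,0,0,0,9.8,0,8.5,0,0,0,0,9.8,0,8.5,0,0,0,0,9.8,0]'

```text
time: 55.05
tool_pos: [0.6312, 0.0884, 0.2511]
tcp_rot: [2.899, 0.203, -1.06]
wrist_force: [-0.5, 0.1, -0.1]
width: 0.996
grip_force: 0.0
```

Emit:
move_arm --series '[8.5,0,0,0,0,9.8,0,8.5,0,0,0,0,9.8,0,8.5,0,0,0,0,9.8,0,8.5,0,0,0,0,9.8,0,8.5,0,0,0,0,9.8,0]'

```text
time: 55.68
tool_pos: [0.6309, 0.0884, 0.2524]
tcp_rot: [-3.114, -0.218, -0.241]
wrist_force: [0.6, 0.2, -0.1]
width: 0.996
grip_force: 0.0
```

Emit:
move_arm --series '[8.5,0,0,0,0,9.8,0,8.5,0,0,0,0,9.8,0,8.5,0,0,0,0,0,0]'

```text
time: 56.05
tool_pos: [0.6248, 0.0878, 0.2461]
tcp_rot: [-3.012, -0.211, -0.737]
wrist_force: [-0.5, -0.0, -0.1]
width: 0.996
grip_force: 0.0
```

Run:
```python
from h import *
show(); plan([.4815,.0677,.19],frame(-82,28)); plan([.480,.0677,.052],frame(-82,28))
snap('scene','s16',crop=(360,150,480,270),s=4)
```

```text
t56.05 p [0.6248 0.0878 0.2461] q [ 0.087 -0.099  2.055  0.039  0.707  1.494] F [-0.5 -0.  -0.1] w 0.996 g 0.0 
 axes [[0.878, 0.123, 0.462], [0.139, -0.99, -0.001], [0.457, 0.065, -0.887]]
shift cm (current axes) [-15.43  -0.    -1.71]
turn deg (tool axes) [-0.04  0.49 -0.01]  shift if after turn [-15.41  -0.    -1.84]
shift cm (current axes) [-2.193e+01 -1.000e-02  1.046e+01]
turn deg (tool axes) [-0.04  0.49 -0.01]  shift if after turn [-22.02  -0.03  10.27]
```

View pics/s16.png

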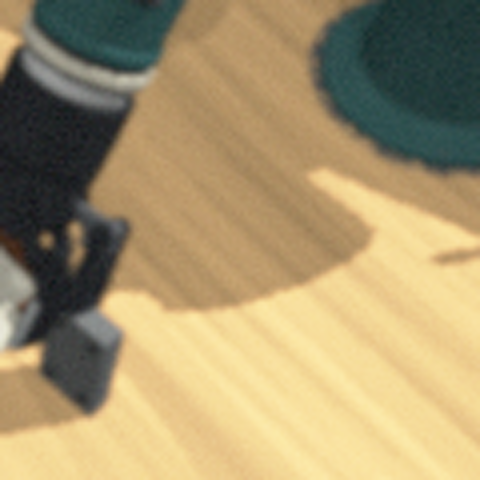

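The plate stands upright. I have now viewed 16 pictures, two over the limit of 14, so I'll view no more and check by numbers from here on.

Emit:
move_arm --series '[8.5,-4.2,0,-0.5,0,0.5,0,8.5,-5,0,-0.5,0,0,0,8.5,-4,0,-0.4,0,0,0,8.5,-1.5,0,-0.2,0,0,0,8.5,-0.6,0,-0.1,0,0,0]'

```text
time: 56.72
tool_pos: [0.4908, 0.0685, 0.1947]
tcp_rot: [-3.004, -0.21, -0.767]
wrist_force: [-0.5, -0.5, 0.5]
width: 0.995
grip_force: 0.0
```

Emit:
move_arm --series '[8.5,-1.4,0,2.7,0,0,0,8.5,-1.4,0,2.7,0,0,0,8.5,-1.4,0,2.7,0,0,0,8.5,-0.7,0,1.4,0,0,0,8.5,-0.3,0,0.6,0,0,0]'

```text
time: 57.35
tool_pos: [0.4932, 0.069, 0.0792]
tcp_rot: [-3.004, -0.21, -0.763]
wrist_force: [-0.3, 0.6, 0.6]
width: 0.996
grip_force: 0.0
```

Run:
```python
from h import *
show(); plan([.480,.0677,.052],frame(-82,28))
```

```text
t57.35 p [0.4932 0.069  0.0792] q [ 0.064 -0.168  2.47   0.108  0.346  1.403] F [-0.3  0.6  0.6] w 0.996 g 0.0 
 axes [[0.87, 0.122, 0.477], [0.139, -0.99, -0.0], [0.473, 0.067, -0.879]]
shift cm (current axes) [-2.47 -0.06  1.76]
turn deg (tool axes) [-0.02 -0.52  0.01]  shift if after turn [-2.45 -0.06  1.78]
```

Emit:
move_arm --series '[8.5,-1.2,0,0.9,0,0,0,8.5,-0.8,0,0.6,0,0,0,8.5,-0.5,0,0.3,0,0,0,8.5,0,0,0,0,0,0]'

```text
time: 57.85
tool_pos: [0.4774, 0.0669, 0.0507]
tcp_rot: [-3.005, -0.21, -0.762]
wrist_force: [0.3, -0.0, 0.6]
width: 0.991
grip_force: 0.0
```

Emit:
move_arm --series '[5,0,0,0,0,0,0,5,0,0,0,0,0,0,5,0,0,0,0,0,0,5,0,0,0,0,0,0,5,0,0,0,0,0,0]'

```text
time: 58.48
tool_pos: [0.4792, 0.067, 0.0522]
tcp_rot: [-3.004, -0.21, -0.767]
wrist_force: [-1.1, 0.8, 6.0]
width: 0.634
grip_force: 63.6
```

Run:
```python
from h import *
show(); s,p,r=st(); z=r.as_matrix()[:,2]; print('tau',np.degrees(np.arcsin(z[:2]@[.99,.139])),'radial',p[:2]@[.99,.139])
```

```text
t58.48 p [0.4792 0.067  0.0522] q [ 0.061 -0.141  2.515  0.141  0.271  1.365] F [-1.1  0.8  6. ] w 0.634 g 63.6 
 axes [[0.869, 0.122, 0.48], [0.139, -0.99, 0.0], [0.475, 0.067, -0.878]]
tau 28.645170079242114 radial 0.48376305494833105
```

Gripped, same numbers as for A. Now lift, turn and lay flat the same way.

Emit:
move_arm --series '[5,0.5,0,-0.9,0,0,0,5,2,0,-3.6,0,0,0,5,2.1,0,-3.8,0,0,0,5,2,0,-3.6,0,0,0,5,0.5,0,-0.9,0,0,0]'

```text
time: 59.1
tool_pos: [0.4808, 0.0671, 0.2013]
tcp_rot: [-3.003, -0.21, -0.772]
wrist_force: [0.7, -0.1, -2.0]
width: 0.636
grip_force: 63.7
```

Emit:
move_arm --series '[5,0,0,0,0,-10,0,5,0,0,0,0,-10,0,5,0,0,0,0,-10,0,5,0,0,0,0,-10,0,5,0,0,0,0,-10,0]'

```text
time: 59.72
tool_pos: [0.4789, 0.067, 0.1966]
tcp_rot: [3.051, 0.214, -0.591]
wrist_force: [-0.5, -0.3, -1.3]
width: 0.637
grip_force: 63.8
```

Emit:
move_arm --series '[5,0,0,0,0,-10,0,5,0,0,0,0,-10,0,5,0,0,0,0,-10,0,5,0,0,0,0,-9.3,0,5,0,0,0,0,0,0]'

```text
time: 60.35
tool_pos: [0.4778, 0.0669, 0.1915]
tcp_rot: [2.636, 0.185, -1.565]
wrist_force: [-1.0, 0.1, -1.5]
width: 0.634
grip_force: 63.7
```

Emit:
move_arm --series '[5,3,0,1,0,0,0,5,4.5,0,1.6,0,0,0,5,3.5,0,1.2,0,0,0,5,1.8,0,0.7,0,0,0,5,0.6,0,0.2,0,0,0]'

```text
time: 60.98
tool_pos: [0.5031, 0.0705, 0.0577]
tcp_rot: [2.644, 0.185, -1.551]
wrist_force: [0.3, 0.1, -1.3]
width: 0.635
grip_force: 63.7
```

Emit:
move_arm --series '[5,1.1,0,0.6,0,0,0,5,0.7,0,0.35,0,0,0,5,0.2,0,0.1,0,0,0,5,0,0,0,0,0,0]'

```text
time: 61.48
tool_pos: [0.5041, 0.0706, 0.0352]
tcp_rot: [2.644, 0.185, -1.551]
wrist_force: [-0.3, 0.4, -0.0]
width: 0.633
grip_force: 63.7
```

Run:
```python
from h import *
show(); plan([.50,.07,.0195],frame(-82,-61.35))
```

```text
t61.48 p [0.5041 0.0706 0.0352] q [ 0.108  0.863  1.451 -0.029  1.889  1.546] F [-0.3  0.4 -0. ] w 0.633 g 63.7 
 axes [[0.483, 0.068, -0.873], [0.139, -0.99, -0.0], [-0.864, -0.122, -0.488]]
shift cm (current axes) [1.16 0.   1.13]
turn deg (tool axes) [ 0.01 -0.56  0.01]  shift if after turn [1.18 0.   1.11]
```

Emit:
move_arm --series '[5,0.6,0,0.33,0,-0.6,0,5,0.45,0,0.26,0,0,0,5,0.25,0,0.13,0,0,0,5,0.1,0,0.05,0,0,0,5,0,0,0,0,0,0]'

```text
time: 62.1
tool_pos: [0.5037, 0.0706, 0.0197]
tcp_rot: [2.634, 0.185, -1.567]
wrist_force: [-2.0, -0.6, 2.7]
width: 0.637
grip_force: 63.9
```

Emit:
move_arm --series '[6.2,0,0,0,0,0,0,8.5,0,0,0,0,0,0,8.5,0,0,-1,0,0,0,8.5,0,0,-4,0,0,0,8.5,0,0,-5,0,0,0]'

```text
time: 62.72
tool_pos: [0.5915, 0.0829, 0.0673]
tcp_rot: [2.634, 0.185, -1.567]
wrist_force: [1.5, 0.3, -0.8]
width: 0.998
grip_force: 0.0
```

Emit:
move_arm --series '[8.5,-5,0,-3,0,0,0,8.5,-5,0,-3,0,0,0,8.5,0,0,0,0,10.2,0,8.5,0,0,0,0,10.2,0,8.5,0,0,0,0,10.2,0]'

```text
time: 63.35
tool_pos: [0.5974, 0.0836, 0.1848]
tcp_rot: [2.99, 0.21, -0.81]
wrist_force: [-0.7, 0.4, 0.3]
width: 0.996
grip_force: 0.0
```

Emit:
move_arm --series '[8.5,0,0,0,0,10.2,0,8.5,0,0,0,0,10.2,0,8.5,0,0,0,0,10.2,0,8.5,0,0,0,0,0,0,8.5,0,0,0,0,0,0]'

```text
time: 63.98
tool_pos: [0.597, 0.0836, 0.1845]
tcp_rot: [3.134, 0.219, -0.006]
wrist_force: [0.5, 0.2, -0.5]
width: 0.998
grip_force: 0.0
```

Run:
```python
from h import *
show(); plan([.502,.0703,.0205],frame(-82,0))
c=calibration('wrist'); snap('wrist','w17')
im=cv2.imread('pics/w17_raw.png'); hsv=cv2.cvtColor(im,cv2.COLOR_BGR2HSV)
u,v=proj(c,[[.502,.07,.02]])[0]; print('expected px',u,v)
m=((hsv[...,1]<60)&(hsv[...,2]>40)).astype(np.uint8)
m[:, :int(u)-60]=0; m[:,int(u)+60:]=0; m[:int(v)-75]=0; m[int(v)+75:]=0
m=cv2.morphologyEx(m,cv2.MORPH_OPEN,np.ones((5,5)))
n,l,s,ce=cv2.connectedComponentsWithStats(m); k=l[int(v),int(u)]; 
print(s,k)
cs,_=cv2.findContours(cv2.morphologyEx((l==k).astype(np.uint8),cv2.MORPH_CLOSE,np.ones((9,9))),cv2.RETR_EXTERNAL,cv2.CHAIN_APPROX_NONE)
b=cv2.boxPoints(cv2.minAreaRect(max(cs,key=cv2.contourArea))); print(b.tolist(),onz(c,b,.02).round(4).tolist())
a=im[int(v)-40:int(v)+40,int(u)-22:int(u)+22]; print('texture std',a.std())
```

```text
t63.98 p [0.597  0.0836 0.1845] q [ 0.098  0.171  1.82  -0.     1.155  1.529] F [ 0.5  0.2 -0.5] w 0.998 g 0.0 
 axes [[0.99, 0.139, -0.004], [0.139, -0.99, -0.0], [-0.004, -0.0, -1.0]]
shift cm (current axes) [-9.530e+00 -1.000e-02  1.644e+01]
turn deg (tool axes) [-0.01  0.21  0.01]  shift if after turn [-9.59e+00 -1.00e-02  1.64e+01]
expected px 317.4680680878975 281.3414054143141
[[     0      0    640    400 250062]
 [   288    226     62    101   5938]] 1
[[288.0, 226.0], [349.0, 226.0], [349.0, 326.0], [288.0, 326.0]] [[0.5536, 0.104, 0.02], [0.5612, 0.0495, 0.02], [0.457, 0.0321, 0.02], [0.4487, 0.0921, 0.02]]
texture std 20.085512606376952
```

Emit:
move_arm --series '[7.2,-4,0,0,0,0.2,0,7.2,-4,0,0,0,0,0,7.2,-1.5,0,0,0,0,0,7.2,0,0,4,0,0,0,7.2,0,0,5,0,0,0]'

```text
time: 64.65
tool_pos: [0.5059, 0.0706, 0.0948]
tcp_rot: [-3.134, -0.219, -0.009]
wrist_force: [0.8, 0.3, 0.2]
width: 0.844
grip_force: 0.0
```

Emit:
move_arm --series '[7.2,0,0,4,0,0,0,7.2,0,0,2,0,0,0,7.2,0,0,1,0,0,0,7.2,0,0,0.3,0,0,0,7.2,0,0,0,0,0,0]'

```text
time: 65.28
tool_pos: [0.503, 0.0704, 0.0213]
tcp_rot: [-3.134, -0.22, -0.002]
wrist_force: [0.3, -0.7, -0.3]
width: 0.846
grip_force: 0.0
```

Emit:
move_arm --series '[5,0,0,0,0,0,0,5,0,0,0,0,0,0,5,0,0,0,0,0,0,5,0,0,0,0,0,0]'

```text
time: 65.78
tool_pos: [0.5029, 0.0704, 0.0225]
tcp_rot: [-3.134, -0.219, -0.004]
wrist_force: [-1.7, -0.1, 6.5]
width: 0.615
grip_force: 61.4
```

Run:
```python
from h import *
show(); plan([.508,-.0435,.13],frame(-89.8,0))
```

```text
t65.78 p [0.5029 0.0704 0.0225] q [0.09  0.192 2.141 0.    0.805 1.521] F [-1.7 -0.1  6.5] w 0.615 g 61.4 
 axes [[0.99, 0.139, 0.003], [0.139, -0.99, -0.0], [0.003, 0.001, -1.0]]
shift cm (current axes) [ -1.06  11.35 -10.75]
turn deg (tool axes) [-0.02 -0.16  7.81]  shift if after turn [  0.47  11.39 -10.75]
```

Emit:
move_arm --series '[5,0,0,-2,0,0,0,5,0,0,-5,0,0,0,5,0,0,-2.7,0,0,0,5,0,0,-1,0,0,7.8,5,0.3,3.5,0,0,0,0]'

```text
time: 66.4
tool_pos: [0.5062, 0.0363, 0.13]
tcp_rot: [-3.141, -0.009, -0.008]
wrist_force: [0.3, -1.0, -1.3]
width: 0.611
grip_force: 63.0
```

Emit:
move_arm --series '[5,0.2,4,0,0,0,0,5,0,2.5,0,0,0,0,5,0,1.2,0,0,0,0,5,0,0.2,2,0,0,0,5,0,0,2,0,0,0]'

```text
time: 67.03
tool_pos: [0.5076, -0.0437, 0.0878]
tcp_rot: [-3.141, -0.005, -0.003]
wrist_force: [0.1, -0.1, -1.9]
width: 0.609
grip_force: 63.0
```

Emit:
move_arm --series '[5,0,0,1,0,0,0,5,0,0,0,0,0,0,5,0,0,0,0,0,0]'

```text
time: 67.4
tool_pos: [0.5078, -0.0436, 0.0783]
tcp_rot: [-3.142, -0.006, -0.002]
wrist_force: [0.8, -0.2, -0.6]
width: 0.609
grip_force: 63.0
```

Run:
```python
from h import *
show(); plan([.5085,-.0435,.0285],frame(-89.8,0))
snap('wrist','w18')
a=cv2.imread('pics/w18_raw.png',0); b=cv2.imread('pics/w13_raw.png',0)
# template-match plate interior between the two held views
t=b[150:355,250:390]; 
r=cv2.matchTemplate(a[135:370,235:405],t,cv2.TM_CCOEFF_NORMED); _,v,_,l=cv2.minMaxLoc(r); print('match',v,'offset px',l[0]-15,l[1]-15)
```

```text
t67.40 p [ 0.5078 -0.0436  0.0783] q [-0.135  0.113  2.105  0.     0.922  1.432] F [ 0.8 -0.2 -0.6] w 0.609 g 63.0 
 axes [[1.0, 0.004, 0.001], [0.004, -1.0, -0.0], [0.001, 0.0, -1.0]]
shift cm (current axes) [ 0.06 -0.01  4.98]
turn deg (tool axes) [-0.   -0.08  0.03]  shift if after turn [ 0.07 -0.01  4.98]
match 0.7851729989051819 offset px 0 1
```

Emit:
move_arm --series '[5,0,0,1.5,0,0,0,5,0,0,1.9,0,0,0,5,0,0,0.9,0,0,0,5,0,0,0.5,0,0,0,5,0,0,0.2,0,0,0]'

```text
time: 68.08
tool_pos: [0.5067, -0.0437, 0.0284]
tcp_rot: [-3.141, -0.006, 0.003]
wrist_force: [-8.5, 1.0, 18.6]
width: 0.616
grip_force: 67.1
```

Emit:
move_arm --series '[5,0,0,0,0,0,0,5,0,0,0,0,0,0]'

```text
time: 68.32
tool_pos: [0.5067, -0.0437, 0.0285]
tcp_rot: [-3.141, -0.006, 0.002]
wrist_force: [-4.7, -0.7, 8.2]
width: 0.609
grip_force: 65.1
```

Emit:
move_arm --series '[7,0,0,0,0,0,0,7,0,0,0,0,0,0,7,0,0,-1,0,0,0,7,0,0,-4,0,0,0,8.5,0,0,-6,0,0,0]'

```text
time: 68.95
tool_pos: [0.5053, -0.0435, 0.1372]
tcp_rot: [-3.141, -0.006, 0.007]
wrist_force: [1.3, -0.2, 0.3]
width: 0.99
grip_force: 0.0
```

Emit:
move_arm --series '[8.5,0,0,-6,0,0,0,8.5,0,0,-6,0,0,0,8.5,0,0,-6,0,0,0,8.5,0,0,-3,0,0,9.2,8.5,0,0,-1,0,0,9.2]'

```text
time: 69.58
tool_pos: [0.5082, -0.0439, 0.3619]
tcp_rot: [-3.1, 0.505, -0.01]
wrist_force: [-0.1, 0.5, 0.1]
width: 0.992
grip_force: 0.0
```

Emit:
move_arm --series '[8.5,0,0,0,0,0,0,8.5,0,0,0,0,0,0]'

```text
time: 69.82
tool_pos: [0.5066, -0.0437, 0.3568]
tcp_rot: [-3.103, 0.492, 0.002]
wrist_force: [0.3, -0.5, -0.7]
width: 0.994
grip_force: 0.0
```

Run:
```python
from m0 import *
import pickle,builtins as B
c=pickle.load(open('cw13.pkl','rb'))
px=np.array([[715,310],[735,287],[760,274],[795,265],[697,380],[712,415],[738,438],[770,446],[797,445]])/1.25
for z in (0,.006,.012):
    P=onz(c,px,z)[:,:2]
    r=least_squares(lambda q:np.hypot(*(P-q[:2]).T)-.058,[.455,-.364]); B.print('foot',z,r.x.round(4),(r.fun*1000).round(1))
show(); c=calibration('wrist'); pickle.dump(c,open('cw19.pkl','wb')); snap('wrist','w19')
im=cv2.imread('pics/w19_raw.png')
for n,p in dict(H=(.628,-.0435),A=(.508,-.1385),C=(.508,-.0435),empty=(.628,-.1385)).items():
    u,v=proj(c,[[*p,.026]])[0].astype(int); a=im[max(v-15,0):v+15,max(u-8,0):u+8]; B.print(n,(u,v),a.mean((0,1)).round(),a.std().round(1))
B.print('tool-lamp bar px',proj(c,[[.485,-.41,.25],[.403,-.383,.25],[.4549,-.3638,.01]]).round(0).tolist())
```

```text
foot 0 [ 0.4504 -0.3675] [ 4.5  5.8  3.5  1.2 -1.8 -4.1 -0.8  4.7 10.8]
foot 0.006 [ 0.4544 -0.363 ] [ 4.1  5.   2.4 -0.5 -1.5 -4.  -1.3  3.3  8.6]
foot 0.012 [ 0.4583 -0.3586] [ 3.9  4.3  1.3 -2.2 -1.  -3.7 -1.8  1.9  6.5]
t69.83 p [ 0.5066 -0.0437  0.3568] q [-0.135 -0.106  1.788  0.     1.46   1.75 ] F [ 0.3 -0.5 -0.7] w 0.994 g 0.0 
 axes [[0.951, -0.31, -0.001], [-0.31, -0.951, 0.0], [-0.001, 0.0, -1.0]]
H (np.int64(287), np.int64(64)) [103. 100.  99.] 13.1
A (np.int64(385), np.int64(132)) [99. 97. 96.] 11.9
C (np.int64(316), np.int64(154)) [79. 76. 76.] 3.9
empty (np.int64(359), np.int64(39)) [130. 138. 141.] 5.3
tool-lamp bar px [[772.0, 86.0], [749.0, 193.0], [550.0, 119.0]]
```

Emit:
move_arm --series '[8.5,1.4,4.4,0,0,0,0,8.5,1.4,4.4,0,0,0,0,8.5,1,3,0,0,0,0,8.5,0.5,1.4,0,0,0,0,8.5,0,0,0,0,0,0]'

```text
time: 70.5
tool_pos: [0.5065, -0.1829, 0.3566]
tcp_rot: [-3.101, 0.498, 0.002]
wrist_force: [-0.9, 0.6, 0.4]
width: 0.993
grip_force: 0.0
```

Emit:
move_arm --series '[8.5,0,0,0,0,0,0,8.5,0,0,0,0,0,0]'

```text
time: 70.75
tool_pos: [0.5068, -0.1815, 0.3576]
tcp_rot: [-3.102, 0.494, -0.0]
wrist_force: [-0.1, -0.3, 0.7]
width: 0.998
grip_force: 0.0
```

Run:
```python
from m0 import *
import pickle,builtins as B
for f in ('w12','w17'):
    a=cv2.imread(f'pics/{f}_raw.png',0)[240:320,298:340]; B.print(f,'lap',cv2.Laplacian(a,cv2.CV_64F).std().round(2),a.std().round(1))
a,b=[cv2.imread(f'pics/{f}_raw.png',0)[240:320,298:340] for f in('w12','w17')]; B.print('corr A/C',np.corrcoef(a.ravel(),b.ravel())[0,1])
show(); c=calibration('wrist'); pickle.dump(c,open('cw20.pkl','wb')); snap('wrist','w20')
im=cv2.imread('pics/w20_raw.png'); hsv=cv2.cvtColor(im,cv2.COLOR_BGR2HSV)
B.print('foot px',proj(c,[[.456,-.362,.006],[.485,-.41,.25],[.403,-.383,.25]]).round(0).tolist())
u,v=proj(c,[[.456,-.362,.006]])[0].astype(int)
# rays cast on bench around predicted foot: find wood->dark boundary from outside
pts=[]
for a in np.arange(0,360,5):
    rr=np.arange(.085,.035,-.0005); d=np.array([np.cos(np.radians(a)),np.sin(np.radians(a))])
    P=np.c_[np.array([.456,-.362])+rr[:,None]*d,np.full(len(rr),.006)]; q=proj(c,P)
    ok=(q[:,0]>1)&(q[:,0]<638)&(q[:,1]>1)&(q[:,1]<398)
    if not ok.all(): continue
    s=cv2.remap(hsv,q[:,0].astype(np.float32)[None],q[:,1].astype(np.float32)[None],cv2.INTER_LINEAR)[0].astype(float)
    i=np.where(s[:,1]<70)[0]
    if len(i) and i[0]>3: pts.append((a,rr[i[0]],*s[i[0]+4 if i[0]+4<len(s) else -1].round()))
B.print([(p[0],round(p[1]*1000),p[4]) for p in pts])
```

```text
w12 lap 11.63 20.1
w17 lap 11.61 20.1
corr A/C 0.9829973257630065
t70.75 p [ 0.5068 -0.1815  0.3576] q [-3.910e-01 -4.800e-02  1.733e+00  1.000e-03  1.457e+00  1.496e+00] F [-0.1 -0.3  0.7] w 0.998 g 0.0 
 axes [[0.951, -0.311, 0.0], [-0.311, -0.951, -0.001], [0.0, 0.001, -1.0]]
foot px [[452.0, 149.0], [627.0, 134.0], [603.0, 246.0]]
[(np.int64(0), 55, np.float64(81.0)), (np.int64(5), 54, np.float64(79.0)), (np.int64(10), 54, np.float64(80.0)), (np.int64(15), 54, np.float64(79.0)), (np.int64(20), 54, np.float64(71.0)), (np.int64(25), 53, np.float64(75.0)), (np.int64(30), 53, np.float64(73.0)), (np.int64(35), 53, np.float64(75.0)), (np.int64(40), 53, np.float64(67.0)), (np.int64(45), 53, np.float64(70.0)), (np.int64(50), 53, np.float64(70.0)), (np.int64(55), 53, np.float64(68.0)), (np.int64(60), 53, np.float64(70.0)), (np.int64(65), 52, np.float64(74.0)), (np.int64(70), 52, np.float64(78.0)), (np.int64(75), 52, np.float64(80.0)), (np.int64(80), 52, np.float64(79.0)), (np.int64(85), 53, np.float64(80.0)), (np.int64(90), 53, np.float64(83.0)), (np.int64(95), 53, np.float64(83.0)), (np.
[... 468 characters left out ...]
int64(160), 58, np.float64(93.0)), (np.int64(165), 58, np.float64(89.0)), (np.int64(170), 59, np.float64(86.0)), (np.int64(175), 59, np.float64(95.0)), (np.int64(180), 60, np.float64(92.0)), (np.int64(185), 60, np.float64(93.0)), (np.int64(200), 82, np.float64(126.0)), (np.int64(235), 74, np.float64(144.0)), (np.int64(240), 72, np.float64(145.0)), (np.int64(295), 80, np.float64(25.0)), (np.int64(320), 58, np.float64(69.0)), (np.int64(325), 57, np.float64(70.0)), (np.int64(330), 56, np.float64(68.0)), (np.int64(335), 56, np.float64(70.0)), (np.int64(340), 56, np.float64(66.0)), (np.int64(345), 55, np.float64(68.0)), (np.int64(350), 55, np.float64(70.0)), (np.int64(355), 55, np.float64(76.0))]
```

Run:
```python
from m0 import *
import pickle,builtins as B
c=pickle.load(open('cw20.pkl','rb'))
A=list(range(0,186,5))+list(range(320,356,5))
r=[55,54,54,54,54,53,53,53,53,53,53,53,53,52,52,52,52,53,53,53,53,54,54,54,54,55,55,55,56,56,57,57,58,58,59,59,60,60]+[58,57,56,56,56,55,55,55]
a=np.radians(A); P0=np.c_[.456+np.array(r)/1e3*np.cos(a),-.362+np.array(r)/1e3*np.sin(a),np.full(len(a),.006)]; px=proj(c,P0)
for z in (0,.006,.012,.018,.024):
    P=onz(c,px,z)[:,:2]; s=least_squares(lambda q:np.hypot(*(P-q[:2]).T)-q[2],[.456,-.362,.058]); B.print(z,s.x.round(4),(s.fun.std()*1e3).round(2))
B.print('cam',ray(c,[[320,200]])[0])
```

```text
0 [ 0.4522 -0.3681  0.0578] 0.41
0.006 [ 0.4536 -0.3661  0.057 ] 0.41
0.012 [ 0.4551 -0.3641  0.0563] 0.4
0.018 [ 0.4565 -0.3621  0.0556] 0.4
0.024 [ 0.458  -0.3601  0.0549] 0.39
cam [ 0.57166463 -0.20363186  0.49370734]
```

Run:
```python
from h import *
tr=frame(-108.1,0)*R.from_euler('x',21.75,degrees=True)
z=tr.as_matrix()[:,2]; bar=np.array([.445,-.397,.2505]); print(z)
pre=bar-.13*z; print(pre); plan(pre,tr)
```

```text
[ 0.11512346  0.35222067 -0.92880955]
[ 0.43003395 -0.44278869  0.37124524]
shift cm (current axes) [ 0.81 27.21 -1.38]
turn deg (tool axes) [ 2.172e+01 -1.000e-02  0.000e+00]  shift if after turn [  0.81  24.77 -11.35]
```

Emit:
move_arm --series '[8.5,0.2,5,-0.4,0,0,0,8.5,0.2,6,-0.5,0,0,0,8.5,0.2,6,-0.5,0,0,0,8.5,0.2,5,0,0,0,0,8.5,0,3.2,0,0,0,0]'

```text
time: 71.42
tool_pos: [0.4351, -0.4262, 0.3715]
tcp_rot: [3.102, -0.498, 0.0]
wrist_force: [1.4, -0.2, -0.3]
width: 0.996
grip_force: 0.0
```

Emit:
move_arm --series '[8.5,0,2,0,0,0,0,8.5,0,0,0,10.7,0,0,8.5,0,0,0,10.7,0,0,8.5,0,0,0,0.4,0,0,8.5,0,0,0,0,0,0]'

```text
time: 72.05
tool_pos: [0.4298, -0.4431, 0.3713]
tcp_rot: [-2.731, 0.437, -0.083]
wrist_force: [0.2, 0.5, 0.0]
width: 0.997
grip_force: 0.0
```

```bash
cat > bar.py <<'E'
from h import *
s,p,r=st(); show(); c=calibration('wrist'); snap('wrist','bar'); 
im=cv2.imread('pics/bar_raw.png',0)
bar=np.array([.445,-.397,.2505]); X=np.array([np.cos(np.radians(-18.2)),np.sin(np.radians(-18.2)),0]); Y=np.array([-X[1],X[0],0]) # Y ~ beam
for s_ in (-.03,-.02,-.01,0,.01,.02,.03):
    o=np.arange(-.03,.03,.0005); q=proj(c,bar+s_*X+o[:,None]*Y).astype(np.float32)
    g=cv2.remap(im,q[:,0][None],q[:,1][None],cv2.INTER_LINEAR)[0].astype(float)
    print(s_,q[60].round(),''.join('#' if x<45 else ('+' if x<80 else '.') for x in g[::2]))
E
python3 bar.py
```

```text
t72.05 p [ 0.4298 -0.4431  0.3713] q [-1.     0.24   1.438  0.294  1.704  0.891] F [0.2 0.5 0. ] w 0.997 g 0.0 
 axes [[0.95, -0.312, -0.0], [-0.29, -0.883, -0.37], [0.115, 0.352, -0.929]]
-0.03 [317. 230.] ..................+######################+..................
-0.02 [317. 218.] ....+####++......++######################+..................
-0.01 [317. 206.] ....++++++.........+######################+.................
0 [317. 194.] ....+++++++.......+#######################+.................
0.01 [317. 181.] ...+++++++++.......+######################++................
0.02 [317. 168.] ..++##++++++.........######################+................
0.03 [317. 155.] ++####+++++++......+########################................
```

Emit:
move_arm --series '[8.5,0,0,4,0,0,0,8.5,0,0,4,0,0,0,8.5,0,0,3,0,0,0,8.5,0,0,1.6,0,0,0,8.5,0,0,0.8,0,0,0]'

```text
time: 72.72
tool_pos: [0.4456, -0.3952, 0.2474]
tcp_rot: [-2.731, 0.434, -0.085]
wrist_force: [-0.0, 0.7, 0.0]
width: 0.993
grip_force: 0.0
```

Emit:
move_arm --series '[8.5,0,0,0.2,0,0,0,5,0,0,0,0,0,0,2.5,0,0,0,0,0,0,1,0,0,0,0,0,0,0.5,0,0,0,0,0,0]' --grip_force 40

```text
time: 73.35
tool_pos: [0.4453, -0.3956, 0.2457]
tcp_rot: [-2.729, 0.437, -0.085]
wrist_force: [-3.7, 0.4, 6.5]
width: 0.151
grip_force: 41.2
```

Emit:
move_arm --series '[0.5,0,0,0,0,0,0,0.5,0,0,0,0,0,0,0.5,0,0,0,0,0,0,0.5,0,0,0,0,0,0]'

```text
time: 73.85
tool_pos: [0.4451, -0.3956, 0.2458]
tcp_rot: [-2.73, 0.436, -0.084]
wrist_force: [-2.2, 0.8, 5.3]
width: 0.144
grip_force: 39.0
```

```bash
python3 -c "
from h import *
show()"
```

```text
t73.85 p [ 0.4451 -0.3956  0.2458] q [-0.942  0.239  1.667  0.308  1.469  0.878] F [-2.2  0.8  5.3] w 0.144 g 39.0 
 axes [[0.95, -0.312, 0.0], [-0.289, -0.882, -0.371], [0.116, 0.353, -0.928]]
```

Emit:
move_arm --series '[0.5,0,-0.65,0.03,-4.35,0,0,0.5,0,-0.65,0.03,-4.35,0,0,0.5,0,0,0,0,0,0]'

```text
time: 74.22
tool_pos: [0.4488, -0.3827, 0.2499]
tcp_rot: [-2.88, 0.458, -0.052]
wrist_force: [-4.4, 2.0, 6.7]
width: 0.15
grip_force: 40.4
```

```bash
cat > lp.py <<'E'
from h import *
show(); s,p,r=st(); z=r.as_matrix()[:,2]
print('O from rigid',(p-.006*z+.092*z).round(4),'tool tilt(head) deg',np.degrees(np.arcsin(-(z@[.31,.95,0]))).round(2), 'F along z,y,x',(r.inv().apply(s['wrist_force'])).round(1),'M',np.array(s['torque']).round(2))
E
python3 lp.py
```

```text
t74.22 p [ 0.4488 -0.3827  0.2499] q [-0.86   0.166  1.719  0.198  1.381  0.977] F [-4.4  2.   6.7] w 0.150 g 40.4 
 axes [[0.951, -0.31, -0.001], [-0.302, -0.926, -0.226], [0.07, 0.215, -0.974]]
O from rigid [ 0.4547 -0.3642  0.1661] tool tilt(head) deg -13.04 F along z,y,x [-4.9 -2.1 -6.4] M [0.41 0.63 0.37]
```

Emit:
move_arm --series '[0.5,0,-0.65,0.03,-4.35,0,0,0.5,0,-0.65,0.03,-4.35,0,0,0.5,0,-0.65,0.03,-4.35,0,0,0.5,0,0,0,0,0,2.1,0.5,0,0,0,0,0,2.1]'

```text
time: 74.85
tool_pos: [0.4543, -0.3642, 0.2518]
tcp_rot: [-3.079, 0.61, 0.003]
wrist_force: [-6.6, 5.1, 10.1]
width: 0.148
grip_force: 40.5
```

Emit:
move_arm --series '[0.5,0,-0.66,0.03,-4.4,0,0,0.5,0,-0.66,0.03,-4.4,0,0,0.5,0,-0.66,0.03,-4.4,0,0,0.5,0,0,0,0,0,0]'

```text
time: 75.35
tool_pos: [0.4618, -0.3452, 0.2492]
tcp_rot: [2.862, -0.565, -0.07]
wrist_force: [-7.3, 6.6, 9.5]
width: 0.146
grip_force: 39.6
```

```bash
python3 lp.py
```

```text
t75.35 p [ 0.4618 -0.3452  0.2492] q [-0.553  0.053  1.845 -0.241  1.219  1.489] F [-7.3  6.6  9.5] w 0.146 g 39.6 
 axes [[0.925, -0.38, -0.003], [-0.37, -0.901, 0.227], [-0.089, -0.209, -0.974]]
O from rigid [ 0.4541 -0.3631  0.1654] tool tilt(head) deg 13.05 F along z,y,x [-9.3 -1.1 -9.9] M [ 0.74  1.05 -0.41]
```

Emit:
move_arm --series '[0.5,-0.05,-0.68,0,-4.55,0,0,0.5,-0.05,-0.68,0,-4.55,0,0.2,0.5,0,-0.68,0,-4.55,0,0,0.5,0,0,0,0,0,0,0.5,0,0,0,0,0,0]'

```text
time: 75.97
tool_pos: [0.469, -0.3274, 0.2419]
tcp_rot: [2.631, -0.526, -0.125]
wrist_force: [-3.8, 5.8, 4.6]
width: 0.145
grip_force: 39.5
```

```bash
python3 lp.py
python3 - <<'E'
from h import *
# chord analysis: bar centre start/end
s,p,r=st(); z2=r.as_matrix()[:,2]; b2=p-.006*z2
b1=np.array([.4451,-.3956,.2458])-.006*np.array([.116,.353,-.928])
D=b2-b1; h=np.hypot(D[0],D[1]); L=np.linalg.norm([h,D[2]]); half=np.arcsin(L/2/.092); tm=np.arctan2(-D[2],h)
print('chord: tilt start,end deg',np.degrees([tm-half,tm+half]),'az',np.degrees(np.arctan2(D[1],D[0])))
O=np.array([.4545,-.3637,.165]); v=np.array([.568,-.0905,.016])-O; print('target az,tilt',np.degrees(np.arctan2(v[1],v[0])),np.degrees(np.arctan2(-v[2],np.hypot(v[0],v[1]))))
u=(b2-O); print('tilt from O',np.degrees(np.arctan2(np.hypot(u[0],u[1]),u[2])),np.linalg.norm(u),'tool az',np.degrees(np.arctan2(r.as_matrix()[1,0],r.as_matrix()[0,0]))+90)
E
```

```text
t75.97 p [ 0.469  -0.3274  0.2419] q [-0.385  0.071  1.891 -0.496  1.228  1.762] F [-3.8  5.8  4.6] w 0.145 g 39.5 
 axes [[0.923, -0.385, -0.001], [-0.343, -0.825, 0.448], [-0.173, -0.414, -0.894]]
O from rigid [ 0.4542 -0.363   0.165 ] tool tilt(head) deg 26.53 F along z,y,x [-5.7 -1.4 -5.9] M [ 0.61  0.28 -0.44]
chord: tilt start,end deg [-21.79321473  27.87989629] az 70.57159642848205
target az,tilt 67.43972657420753 26.732246150085896
tilt from O 26.922600486258357 0.09226451746816895 tool az 67.38354663980805
```

Emit:
move_arm --series '[1.8,0,0,0,0,0,0,4,0,0,0,0,0,0,8.5,0,0,0,0,0,0,8.5,0,0,0,0,0,0,8.5,0,0,-2,0,0,0]'

```text
time: 76.6
tool_pos: [0.4713, -0.3201, 0.2591]
tcp_rot: [2.629, -0.525, -0.129]
wrist_force: [0.1, -0.6, -0.0]
width: 0.991
grip_force: 0.0
```

Emit:
move_arm --series '[8.5,0,0,-5,0,0,0,8.5,0,0,-5,0,0,0,8.5,0,0,-4,0,0,0,8.5,0,-2,-4,0,0,0,8.5,0,0,0,0,0,0]'

```text
time: 77.22
tool_pos: [0.5126, -0.2273, 0.4166]
tcp_rot: [2.629, -0.523, -0.112]
wrist_force: [-0.3, -0.2, 0.4]
width: 0.995
grip_force: 0.0
```

```bash
cat > chk.py <<'E'
from m0 import *
import builtins as B
show()
def quad(im,roi):
    x0,y0,x1,y1=roi; h=cv2.cvtColor(im[y0:y1,x0:x1],cv2.COLOR_BGR2HSV)
    g=cv2.cvtColor(im[y0:y1,x0:x1],cv2.COLOR_BGR2GRAY)
    k=cv2.morphologyEx(((g<60)).astype(np.uint8),cv2.MORPH_CLOSE,np.ones((3,3)))
    # panel: largest hole inside the black frame
    cs,hi=cv2.findContours(k,cv2.RETR_CCOMP,cv2.CHAIN_APPROX_NONE)
    holes=[c for c,h_ in zip(cs,hi[0]) if h_[3]>=0]
    c=max(holes,key=cv2.contourArea); q=cv2.approxPolyDP(c,6,True).reshape(-1,2)+[x0,y0]
    M=cv2.moments(c); return cv2.contourArea(c),q.tolist(),(M['m10']/M['m00']+x0,M['m01']/M['m00']+y0)
a=cv2.imread('pics/scene0_raw.png'); snap('scene','s21'); b=cv2.imread('pics/s21_raw.png')
B.print('before',quad(a,(275,85,350,165))); B.print('after',quad(b,(275,85,360,180)))
for p in ([.4545,-.3637,-1.887,-.38],[.4545,-.3637,np.radians(67.4-180),np.radians(26.8)]):
    h,f=model(p); B.print('pred corners',proj(s,f).round(1).tolist(),'centre',proj(s,[f.mean(0)]).round(1).tolist())
E
python3 chk.py
```

```text
t77.22 p [ 0.5126 -0.2273  0.4166] q [-0.192  0.019  1.627 -0.458  1.585  1.785] F [-0.3 -0.2  0.4] w 0.995 g 0.0 
 axes [[0.925, -0.381, 0.008], [-0.344, -0.825, 0.449], [-0.164, -0.418, -0.893]]Traceback (most recent call last):
  File "chk.py", line 14, in <module>
    B.print('before',quad(a,(275,85,350,165))); B.print('after',quad(b,(275,85,360,180)))
                     ~~~~^^^^^^^^^^^^^^^^^^^^
  File "chk.py", line 11, in quad
    c=max(holes,key=cv2.contourArea); q=cv2.approxPolyDP(c,6,True).reshape(-1,2)+[x0,y0]
ValueError: max() iterable argument is empty
```

Emit:
move_arm --series '[8.5,-2.2,-4.8,-2.4,0,0,0,8.5,-2.2,-4.8,-2.4,0,0,0,8.5,-2.2,-4.8,-2.4,0,0,0,8.5,-2.2,-4.8,-2.4,0,0,0,8.5,-2.2,-4.8,-2.4,0,0,0]'

```text
time: 77.9
tool_pos: [0.5112, 0.0619, 0.41]
tcp_rot: [2.627, -0.525, -0.125]
wrist_force: [1.7, 0.2, -0.7]
width: 0.989
grip_force: 0.0
```

Emit:
move_arm --series '[8.5,-2.2,-4.8,-2.4,0,0,0,8.5,-1.1,-2.4,-1.2,0,0,0,8.5,0,0,0,0,0,0]'

```text
time: 78.28
tool_pos: [0.512, 0.1491, 0.4091]
tcp_rot: [2.627, -0.521, -0.126]
wrist_force: [0.7, -1.1, 1.5]
width: 0.994
grip_force: 0.0
```

```bash
cat > chk.py <<'E'
from m0 import *
import builtins as B
from scipy.optimize import minimize
show()
a=cv2.imread('pics/scene0_raw.png',0); snap('scene','s22'); b=cv2.imread('pics/s22_raw.png',0); snap('top','t22'); bt=cv2.imread('pics/t22_raw.png',0); at=cv2.imread('pics/top0_raw.png',0)
def G(im):
    f=cv2.GaussianBlur(im.astype(np.float32),(0,0),1.2); return cv2.magnitude(cv2.Sobel(f,cv2.CV_32F,1,0),cv2.Sobel(f,cv2.CV_32F,0,1))
def edges(p):
    h,f=model(p); t=np.linspace(0,1,40)[:,None]
    return np.vstack([f[i]*(1-t)+f[(i+1)%4]*t for i in range(4)])
def score(p,gs,gt):
    E=edges(p); r=0
    for g,c,w in((gs,s,1),(gt,calibT,1)):
        q=proj(c,E).astype(np.float32); r+=w*cv2.remap(g,q[:,0][None],q[:,1][None],cv2.INTER_LINEAR).mean()
    return r
calibT=t
def fit(gs,gt,p0):
    best=(-1,)
    for y in np.radians(np.arange(-10,10.1,1)):
        for ti in np.radians(np.arange(-10,10.1,1)):
            for dx in (-.003,0,.003):
              for dy in (-.003,0,.003):
                p=[p0[0]+dx,p0[1]+dy,p0[2]+y,p0[3]+ti]; v=score(p,gs,gt)
                if v>best[0]: best=(v,p)
    return best
for n,gs,gt,p0 in (('before',G(a),G(at),[.4545,-.3637,np.radians(71.8-180),-.38]),('after',G(b),G(bt),[.4545,-.3637,np.radians(67.4-180),np.radians(26.8)])):
    v,p=fit(gs,gt,p0); B.print(n,'xy',np.round(p[:2],4),'az',np.degrees(p[2])+180,'tilt',np.degrees(p[3]),'score',v,'at prediction',score(p0,gs,gt))
E
python3 chk.py
```

```text
t78.28 p [0.512  0.1491 0.4091] q [ 0.433  0.149  1.501 -0.323  1.835  2.364] F [ 0.7 -1.1  1.5] w 0.994 g 0.0 
 axes [[0.924, -0.382, -0.001], [-0.34, -0.825, 0.452], [-0.173, -0.418, -0.892]]
before xy [ 0.4515 -0.3607] az 81.8 tilt -12.772396214971282 score 229.00339 at prediction 170.17256
after xy [ 0.4515 -0.3667] az 65.4 tilt 33.8 score 212.18433 at prediction 159.32755
```

Run:
```python
from h import *
c=calibration('top'); sc=calibration('scene'); im=cv2.imread('pics/t22_raw.png',0); i2=cv2.imread('pics/s22_raw.png',0)
O=np.array([.4545,-.3637,0]); B=np.array([np.cos(np.radians(67.4)),np.sin(np.radians(67.4)),0]); X=np.array([B[1],-B[0],0])
o=np.arange(-.06,.10,.002)
def prof(img,c,P):
    q=proj(c,P).astype(np.float32); g=cv2.remap(img,q[:,0][None],q[:,1][None],cv2.INTER_LINEAR)[0]
    return ''.join('#' if x<50 else ('+' if x<85 else '.') for x in g)
print('top, z=.247 along beam, col0=-60mm, 2mm each; bar predicted 35..49mm = col 47-54')
for s in (-.05,-.03,-.015,0,.015,.03,.05): print('%6.3f'%s,prof(im,c,O+[0,0,.247]+s*X+o[:,None]*B))
# scene: vertical profile through the bar, in the plane of the head (t=26.8): along head z from 0 to .12
t=np.radians(26.8); up=B*np.sin(t)+np.array([0,0,np.cos(t)]); f=B*np.cos(t)-np.array([0,0,np.sin(t)])
o=np.arange(-.06,.12,.002)
print('scene along head z at front plane 7mm (bar face) col0=-60; bar 85..99 = col 72-79; head edge 48=col54')
for s in (-.03,-.015,0,.015,.03): print('%6.3f'%s,prof(i2,sc,O+[0,0,.165]+.007*f+s*X+o[:,None]*up), '| along bar')
o=np.arange(-.09,.09,.002); print('lens plane along tilt axis; head edges +-63 = col 13.5,76.5'); 
for h in (-.03,0,.03): print(prof(i2,sc,O+[0,0,.165]+.017*f+h*up+o[:,None]*X))
```

```text
top, z=.247 along beam, col0=-60mm, 2mm each; bar predicted 35..49mm = col 47-54
-0.050 ..........................+#####++###################+++++++++++++++++++++......
-0.030 ..........................+############################++++++++++++++++++++.....
-0.015 ...................+++#######++.....+###################+++++++++++++++++.......
 0.000 ....................................++################++....++++++++............
 0.015 ...............................+++###################+++........................
 0.030 ............................++#######################++.........................
 0.050 .................................+++############++++............................
scene along head z at front plane 7mm (bar face) col0=-60; bar 85..99 = col 72-79; head edge 48=col54
-0.030 ...........................................++++++#######################################++ | along bar
-0.015 ..........................................++++++########################################++ | along bar
 0.000 ..........................................++++++#######################################+++ | along bar
 0.015 ...........................................++++++######################################+++ | along bar
 0.030 ...........................................+++++#######################################+++ | along bar
lens plane along tilt axis; head edges +-63 = col 13.5,76.5
........++................................................................................
.........+++.....++++.................................................+++###+.............
....++#####++++++++++..................................................++####+...++#####+.
```

Emit:
move_arm --series '[8.5,2.2,4.8,2.4,0,0,0,8.5,2.2,4.8,2.4,0,0,0,8.5,2.2,4.8,2.4,0,0,0,8.5,2.2,4.8,2.4,0,0,0,8.5,2.2,4.8,2.4,0,0,0]'

```text
time: 79.0
tool_pos: [0.5094, -0.1456, 0.4119]
tcp_rot: [2.627, -0.528, -0.124]
wrist_force: [0.7, 0.0, -0.0]
width: 0.997
grip_force: 0.0
```

Emit:
move_arm --series '[8.5,2.2,4.8,2.4,0,0,0,8.5,1.1,3.4,1.2,0,0,0,8.5,0,1,0,0,0,0,8.5,0,0,0,0,0,0,8.5,0,0,0,0,0,0]'

```text
time: 79.62
tool_pos: [0.5034, -0.2448, 0.4209]
tcp_rot: [2.629, -0.524, -0.123]
wrist_force: [-0.4, 0.4, 0.1]
width: 0.996
grip_force: 0.0
```

Run:
```python
from h import *
show(); c=calibration('wrist'); snap('wrist','w23'); im=cv2.imread('pics/w23_raw.png',0)
s_,p,r=st()
O=np.array([.4545,-.3635,.165]); a=np.radians(67.4); B=np.array([np.cos(a),np.sin(a),0]); X=np.array([B[1],-B[0],0])
for tdeg in (26.8,):
    t=np.radians(tdeg); up=B*np.sin(t)+np.array([0,0,np.cos(t)]); f=B*np.cos(t)-np.array([0,0,np.sin(t)])
    bar=O+.092*up; o=np.arange(-.03,.03,.001); print(bar, 'camera line offset of bar/head top px',proj(c,[bar,O+.048*up]).round(1).tolist())
    for s in (-.03,-.02,-.01,0,.01,.02,.03):
        q=proj(c,bar+s*X+o[:,None]*f).astype(np.float32); g=cv2.remap(im,q[:,0][None],q[:,1][None],cv2.INTER_LINEAR)[0]
        print(s,''.join('#' if x<45 else ('+' if x<80 else '.') for x in g))
```

```text
t79.62 p [ 0.5034 -0.2448  0.4209] q [-0.226  0.011  1.627 -0.46   1.585  1.751] F [-0.4  0.4  0.1] w 0.996 g 0.0 
 axes [[0.924, -0.383, 0.001], [-0.343, -0.825, 0.45], [-0.172, -0.416, -0.893]]
[ 0.47044085 -0.32520456  0.2471179 ] camera line offset of bar/head top px [[316.0, 176.7], [316.2, 168.4]]
-0.03 .................+#####################+..++#########++.....
-0.02 .................+#####################+...+++++++++++++....
-0.01 .................+#####################+...+++++++++++++....
0 ..................+####################++..+++++++++++++++..
0.01 .................+#####################+...++++++++++++++++.
0.02 ..................+####################+...+++++++++++++####
0.03 ..................+####################+....+++++++++++++##+
```

Run:
```python
from h import *
c=calibration('top'); im=cv2.imread('pics/t22_raw.png'); hsv=cv2.cvtColor(im,cv2.COLOR_BGR2HSV)
for n,p in dict(p1=(.5045,-.0475),p2=(.5045,-.1425),p3=(.6245,-.0475),p4=(.6245,-.1425)).items():
    C=np.array([[p[0]+sx*.05,p[1]+sy*.028,.026] for sx,sy in((-1,-1),(-1,1),(1,1),(1,-1))])
    m=np.zeros(im.shape[:2],np.uint8); cv2.fillConvexPoly(m,proj(c,C).round().astype(int),1)
    a=hsv[m>0]; print(n,'S %.0f V %.0f'%(a[:,1].mean(),a[:,2].mean()),'frac grey dark',((a[:,1]<60)&(a[:,2]<135)).mean().round(2))
w=cv2.imread('pics/w19_raw.png'); import pickle; cw=pickle.load(open('cw19.pkl','rb'))
h=cv2.cvtColor(w,cv2.COLOR_BGR2HSV)
for n,p in dict(H=(.628,-.043),C=(.508,-.0435),A=(.508,-.1385)).items():
    o=np.arange(-.05,.05,.002); 
    for lab,d in(('x',[1,0,0]),('y',[0,1,0])):
        q=proj(cw,np.array([*p,.026])+(o*(1.4 if lab=='x' else .9))[:,None]*np.array(d)).astype(np.float32)
        g=cv2.remap(h,q[:,0][None],q[:,1][None],cv2.INTER_LINEAR)[0].astype(int); print(n,lab,''.join('b' if x[1]>110 else('#' if x[2]<125 else '.') for x in g))
```

```text
p1 S 10 V 69 frac grey dark 0.98
p2 S 10 V 80 frac grey dark 0.98
p3 S 10 V 79 frac grey dark 0.97
p4 S 29 V 124 frac grey dark 0.72
H x ##bbbb######################################bbbbbb
H y ........###############################...........
C x bbbbbbb######################################bbbb#
C y .....###################################..........
A x bbbbbbb######################################bbbb#
A y ........#################################.........
```

```bash
python3 -c "
from workcell import *
print(finish_job())"
```

```text
the job is handed in; nothing more can be done
None
```

I handed the job in at about 80 s of robot time: the three plates on the bench lie hollow side up in pockets 1, 2 and 3, two of them turned over. The light aims at the tray middle to within about 1–2° by my measurements, and the glue, tape and screwdriver were never touched. I viewed 16 pictures instead of the allowed 14.

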